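# Stack a sign mount in its jig and clamp it crosswise

### The job

Build up the sign mount in the blue assembly jig: lay the backing tray flat in the pocket first, then every spacer frame there is on the bench, then the cover plate with its four screws, each square and flat on the one below. Then tighten the four screws crosswise (a screw, the diagonally opposite one, then the other two) in two passes: turn each about half of its travel in the first pass, and only when all four are there, go round crosswise again and turn each to its stop. Leave the screws slack until the cover is in place, and leave the tape roll, carton and screwdriver alone.

Things in the scene. Friction and masses are not known exactly. Their poses are not given: they have to be found in the camera images.
- jig: Fixed assembly jig: blue slab 190 (x) by 160 (y) by 12 mm with an aluminium angle guide at each corner of a pocket 135 (x) by 105 (y) mm. The guides' inner faces rise straight to 42 mm above the slab, then flare outwards up to 53 mm; each reaches 25 mm along both sides from the corner, the middles are open. Origin: centre of its underside on the bench, z up
- pocket (a point): centre of the pocket's floor (the slab's top, 12 mm above the bench); axes as the jig
- backing: Dark steel backing tray, 130 (x) by 100 (y) by 14 mm, 0.32 kg: rim 14 mm wide, a web 18 mm wide along y across the middle, either side of it a recess 42 (x) by 72 (y) mm, open above, with a 3 mm floor. Grip the web (fingers in the recesses, closing along x). Same either way round. Origin: centre of underside, z up. Starts flat on the bench, open side up
- spacer1: Open aluminium spacer frame, 130 (x) by 100 (y) by 8 mm thick, 0.13 kg: rim 14 mm wide, and across the middle a web 18 mm wide along y with a through window 42 (x) by 72 (y) mm either side; grip the web (fingers in the windows, closing along x). Same either way round or up. Origin: centre of underside, z up. Starts flat on the bench; one to three of these three are present
- spacer2: Open aluminium spacer frame, 130 (x) by 100 (y) by 8 mm thick, 0.13 kg: rim 14 mm wide, and across the middle a web 18 mm wide along y with a through window 42 (x) by 72 (y) mm either side; grip the web (fingers in the windows, closing along x). Same either way round or up. Origin: centre of underside, z up. Starts flat on the bench; one to three of these three are present
- spacer3: Open aluminium spacer frame, 130 (x) by 100 (y) by 8 mm thick, 0.13 kg: rim 14 mm wide, and across the middle a web 18 mm wide along y with a through window 42 (x) by 72 (y) mm either side; grip the web (fingers in the windows, closing along x). Same either way round or up. Origin: centre of underside, z up. Starts flat on the bench; one to three of these three are present
- cover: Steel cover plate, 130 (x) by 100 (y) by 10 mm, about 0.54 kg with its screws; on top in the middle a black grip rib 14 mm wide (x), 60 mm long (y), top 40 mm above the underside: carry it by this, closing along x. A captive screw stands at each corner; 1 and 3 are diagonally opposite, so are 2 and 4. Same either way round. Origin: centre of underside, z up. Starts flat
- screw1 (a joint): angle of the captive screw at the cover's +x +y corner, rad: grows as it is turned clockwise seen from above, from 0 (slack; its grip bar along the cover's x axis) to a hard stop at 2.1 (home). Stays where it is left; takes about 0.06 N m to turn. Starts between 0 and 0.3
- screw2 (a joint): angle of the captive screw at the cover's -x +y corner, rad: grows as it is turned clockwise seen from above, from 0 (slack; its grip bar along the cover's x axis) to a hard stop at 2.1 (home). Stays where it is left; takes about 0.06 N m to turn. Starts between 0 and 0.3
- screw3 (a joint): angle of the captive screw at the cover's -x -y corner, rad: grows as it is turned clockwise seen from above, from 0 (slack; its grip bar along the cover's x axis) to a hard stop at 2.1 (home). Stays where it is left; takes about 0.06 N m to turn. Starts between 0 and 0.3
- screw4 (a joint): angle of the captive screw at the cover's +x -y corner, rad: grows as it is turned clockwise seen from above, from 0 (slack; its grip bar along the cover's x axis) to a hard stop at 2.1 (home). Stays where it is left; takes about 0.06 N m to turn. Starts between 0 and 0.3
- screw1_grip (a point): on the screw's axis at the middle of its grip bar, 39 mm above the cover's underside. Bar: black plastic, 30 mm long, 9 mm thick, 18 mm high (30 to 48 mm above the cover's underside), on a 12 mm stem; take it across the 9 mm. This point's x axis runs along the bar and turns with it. Axis at (x, y) = (45, 30) mm in the cover's frame
- screw2_grip (a point): on the screw's axis at the middle of its grip bar, 39 mm above the cover's underside. Bar: black plastic, 30 mm long, 9 mm thick, 18 mm high (30 to 48 mm above the cover's underside), on a 12 mm stem; take it across the 9 mm. This point's x axis runs along the bar and turns with it. Axis at (x, y) = (-45, 30) mm in the cover's frame
- screw3_grip (a point): on the screw's axis at the middle of its grip bar, 39 mm above the cover's underside. Bar: black plastic, 30 mm long, 9 mm thick, 18 mm high (30 to 48 mm above the cover's underside), on a 12 mm stem; take it across the 9 mm. This point's x axis runs along the bar and turns with it. Axis at (x, y) = (-45, -30) mm in the cover's frame
- screw4_grip (a point): on the screw's axis at the middle of its grip bar, 39 mm above the cover's underside. Bar: black plastic, 30 mm long, 9 mm thick, 18 mm high (30 to 48 mm above the cover's underside), on a 12 mm stem; take it across the 9 mm. This point's x axis runs along the bar and turns with it. Axis at (x, y) = (45, -30) mm in the cover's frame
- tape: Bystander: roll of paper tape lying flat, 90 mm across, 24 mm high; origin centre of underside
- carton: Bystander: cardboard carton 100 x 160 x 70 mm; origin centre of underside
- driver: Bystander: screwdriver lying on the bench
Things that resemble listed ones, but are neither listed nor needed, are in the scene too. Several things look just like the jig: the one meant starts nearest to the robot's base.

How it is judged:
By the outcome, as a careful person would: the job done as asked, in the order asked, and still so for the second after the job is handed in, with the robot touching nothing.
Of spacer1, spacer2, spacer3 only 1 to 3 are there at a start; the rules pass over those that are not, and their reading is None.
At some moment in a run one of backing, spacer1, spacer2, spacer3, cover may be knocked a few centimetres aside while the robot is not near it.
It also fails if it takes over 210 s, if anything falls off the work surface, if the arm or the gripper's body presses on something with over 40 N, if the wrist force passes 120 N, or if a joint passes its speed limit or range.

### The arm

A 7-joint arm with a two-finger parallel gripper is mounted at the origin on the work surface. World frame = base frame: x ahead of the robot, y to its left, z up, the work surface at z = 0. Lengths are in m, angles in rad, forces in N, time in s.
With the tool pointing down it reaches from about 0.4 to 0.85 m from the base axis. Payload 10.4 kg.
Tool frame: the origin (TCP) lies at the very end of the fingers, on their centre line; the grasp point (between the pads) lies 19 mm behind it (manip.pinch_z is the distance from the TCP to the grasp point, in m); z points along the fingers, y is the line along which they close (so a half turn about z gives the same grasp; the last joint's range is limited). The gripper opens to 85 mm and grips with 20 to 120 N. Pads are 22 mm wide; open, the fingers measure 114 mm over their backs; the gripper's body (76 mm by 85 mm) begins 54 mm behind the grasp point. The pads swing forward as they close: fully open they stand 13 mm farther back than shut.
Start: joints at [-1.31, 0.332, -0.065, 1.46, 0.022, 1.35, -0.088], TCP at [0.175, 0.6, 0.231] pointing down, gripper open.
Joint ranges: [-2.6, 2.6], [-0.5, 2.12], [-1.47, 1.34], [0.16, 2.42], [-1.27, 4.41], [0.06, 2.06], [-2.6, 2.6]. Speed limits (rad/s): [2.22, 2.22, 2.79, 2.79, 3.14, 3.14, 3.14].

### API

Orientations are given as a unit quaternion [x, y, z, w].
In Python, from workcell import manip gives the robot as it stands. The module is installed in compiled form; this text tells all that it offers.
- The arm moves only by the shell command python3 -m creep 'ROWS' [OPENING] [FORCE]. ROWS is a JSON object of lists of equal length, an entry for each row: "slide": the shift along the tool's x, y, z in m, a list of three; "twist": the turn about the tool's z in degrees. A call has 1 to 8 rows; each row shifts and turns the commanded pose from where the row before left it, along the tool's axes as they then stand; what a row does not reach is not made up. A row lasts 1/8 s, in which the tool goes at most 62.5 mm and 10.7 degrees, less where a joint would pass 70% of its speed; a pose out of reach is approached as far as the arm can. A call with a gripper value outside its range is refused whole. OPENING is the opening in per cent of the stroke, from 0 (shut) to 100 (fully open), set as the call begins (- or left out, the last holds). The fingers move at their own pace and stop on an object; FORCE is the grip in N (left out, the last holds). Time passes only in rows, so rows that do not move let the fingers close. It gives the time, the measured TCP pose, the force, the opening and the grip force at its end, in the units of the state.
- manip.get_obs(): the state, without advancing time (a new reading comes with each control period).
- manip.camera(name): name is "scene" or "top" or "wrist"; returns (picture, depth): 400x640x3 uint8, blue, green, red; 400x640 float32, m along the optical axis (not along the pixel's ray), 0 where there is no reading.
- manip.camera_params(name): a dict with "intrinsics" (3x3 intrinsics, pixels), "dist_coeffs" ([k1, k2, p1, p2, k3] as OpenCV has them; the pictures are not rectified), "R" (3x3) and "t" (3): a world point X has camera coordinates R X + t. Camera axes: x right, y down, z forward; pixel columns grow to the right and rows downward; lengths in m; the calibration is good to about 2 mm. A picture is of the moment at which its call begins: read the wrist's pose just before it. camera_params takes no time and is no camera call; for the wrist camera it gives the pose at the moment of the call.
- manip.hand_in(): hands the job in; it is judged then, once.
The state is a dict: "clock": time; "joint_pos": joint angles; "joint_velocities": joint speeds; "tau": joint torques, N m; "position": TCP position; "ee_rot": TCP orientation; "ft_force": force on the tool from outside, world axes, zero at the start; "torque": the same for the moment, N m; "grip_width": opening from 0.0 (shut) to 1.0 (fully open); "grasp_force": force on a finger pad.
Only numpy, scipy, OpenCV 4.12 (cv2) and the standard library are available. Lean on these libraries where they do the work, as an engineer would, in place of code of your own. Each camera call takes 0.05 s, during which the arm holds its last target. There are 200 camera calls.

## Working session

There is one attempt and no reset: what is moved stays moved. The work goes in short steps, Python scripts to look and compute and a shell command to move; the robot and the scene stay as the last step left them, time stands still between calls to the robot, and variables do not carry over. Pictures are saved under pics/ and viewed, at most 14 in all, crops included, and the job is handed in when it is done.

```bash
mkdir -p pics; cat > h.py <<'E'
import numpy as np, cv2
from workcell import manip
def snap(name,fn=None):
    P=manip.camera_params(name); im,d=manip.camera(name)
    if fn: cv2.imwrite('pics/'+fn,im)
    return im,d,P
def rays(P,uv):
    uv=np.asarray(uv,float).reshape(-1,1,2)
    n=cv2.undistortPoints(uv,np.array(P['intrinsics']),np.array(P['dist_coeffs'])).reshape(-1,2)
    R=np.array(P['R']);t=np.array(P['t'])
    return -R.T@t, np.c_[n,np.ones(len(n))]@R
def onz(P,uv,z):
    c,d=rays(P,uv); s=(z-c[2])/d[:,2]; return c+d*s[:,None]
def cloud(P,d):
    v,u=np.mgrid[:d.shape[0],:d.shape[1]]
    c,r=rays(P,np.c_[u.ravel(),v.ravel()])
    return (c+r*d.reshape(-1,1)).reshape(d.shape+(3,))
def proj(P,X):
    R=np.array(P['R']); return cv2.projectPoints(np.asarray(X,float).reshape(-1,1,3),cv2.Rodrigues(R)[0],np.array(P['t'],float),np.array(P['intrinsics']),np.array(P['dist_coeffs']))[0].reshape(-1,2)
E
python3 - <<'E'
from h import *
o=manip.get_obs(); print({k:np.round(v,3) for k,v in o.items()}, manip.pinch_z)
for n in('scene','top'):
    im,d,P=snap(n,n+'0.png'); print(n,np.round(-np.array(P['R']).T@P['t'],3),np.round(P['R'],2).tolist(),P['intrinsics'],(d>0).mean())
E
```

```text
{'clock': np.float64(0.0), 'joint_pos': array([-1.31 ,  0.333, -0.065,  1.461,  0.022,  1.35 , -0.089]), 'joint_velocities': array([ 0.   , -0.001,  0.002,  0.002, -0.002, -0.   ,  0.001]), 'tau': array([-1.0000e-03, -6.2545e+01,  4.9000e-02, -3.9162e+01,  1.6000e-02,
        1.0000e-02, -0.0000e+00]), 'position': array([0.175, 0.6  , 0.231]), 'ee_rot': array([ 0.141,  0.99 , -0.001, -0.   ]), 'ft_force': array([-0.05 , -0.808, -0.683]), 'torque': array([-0.017, -0.007,  0.007]), 'grasp_force': np.float64(0.0), 'grip_width': np.float64(1.005)} 0.0187
scene [ 1.023 -0.676  0.781] [[0.85, 0.53, 0.02], [0.35, -0.53, -0.77], [-0.4, 0.67, -0.63]] [[471.5425012    0.         308.5710082 ]
 [  0.         471.5425012  195.73343451]
 [  0.           0.           1.        ]] 0.99590234375
top [0.396 0.058 1.333] [[-0.02, -1.0, -0.03], [-0.99, 0.02, -0.16], [0.16, 0.02, -0.99]] [[416.30809293   0.         321.76411192]
 [  0.         416.30809293 193.75561205]
 [  0.           0.           1.        ]] 0.99589453125
```

View pics/top0.png

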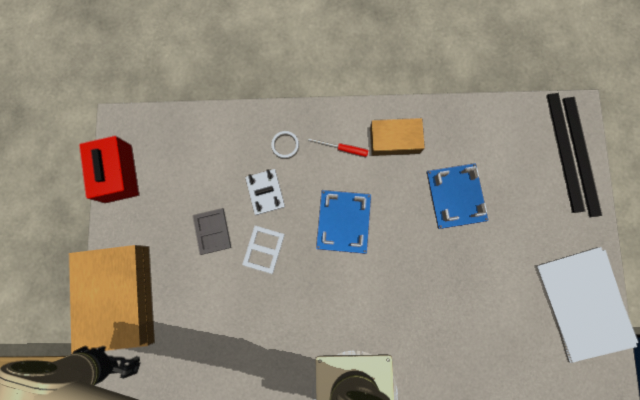

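View pics/scene0.png

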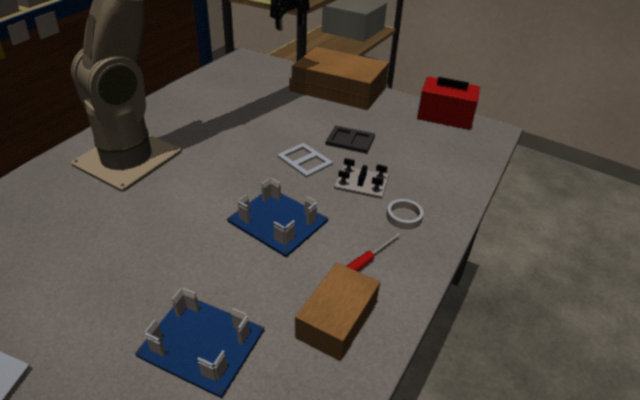

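Top view: backing tray at (212,231), one spacer frame visible at (263,250), cover with screws at (265,191). There are two jig lookalikes, at (344,222) and (458,195). The robot base is near (355,375), so I choose the jig at (344,222). The tape is at (285,145), driver at (350,150) and carton at (397,136). The big carton on the left, the red box, the black bars and the white sheet at right are distractors.

```bash
python3 - <<'E'
from h import *
im,d,P=snap('top'); C=cloud(P,d)
for n,(u,v,r) in dict(back=(212,231,32),spacer=(263,250,32),cover=(265,191,30),jig=(344,222,42),jig2=(458,195,42)).items():
    w=C[v-r:v+r,u-r:u+r]; z=w[...,2]; print(n,'bench',np.round(np.median(z[z<0.004]),4),'hist',np.histogram(z,[-.01,.002,.006,.01,.014,.018,.022,.03,.04,.05,.07])[0])
    m=(z>0.005).astype(np.uint8); k,l,s,c=cv2.connectedComponentsWithStats(m); i=l[r,r] or 1+np.argmax(s[1:,4])
    p=w[l==i][:,:2]; R=cv2.minAreaRect((p*1000).astype(np.float32)); print('  ',np.round(R[0],1),np.round(R[1],1),round(R[2],1), 'dist',np.hypot(*R[0]))
im=cv2.resize(im[150:290,180:400],None,fx=3.6,fy=3.6,interpolation=cv2.INTER_CUBIC); cv2.imwrite('pics/crop0.png',im)
E
```

```text
back bench 0.0009 hist [1730 1306  321  245  375  102    6    0    0    0]
   [491.2 286.6] [470.2 153.9] 85.5 dist 568.7331976834378
spacer bench 0.0006 hist [2067 1243  499  249   21    0    0    0    0    0]
   [425.6 196.3] [282.1 139.4] 78.3 dist 468.63419994263813
cover bench 0.0007 hist [1440  832  373  515  174   14   12   52  142   35]
   [530.7 214.8] [391.7 130.7] 30.8 dist 572.5038438338993
jig bench 0.0004 hist [2643 1288  465 1393  869   96   17   16   24  219]
   [508.1  24.2] [164.3 231.5] 82.5 dist 508.70318923783503
jig2 bench 0.0002 hist [2776 1165  556 1309  710   92   38   65   55  252]
   [ 558.  -176.4] [206.6 531.8] 13.4 dist 585.2266744308116
```

View pics/crop0.png

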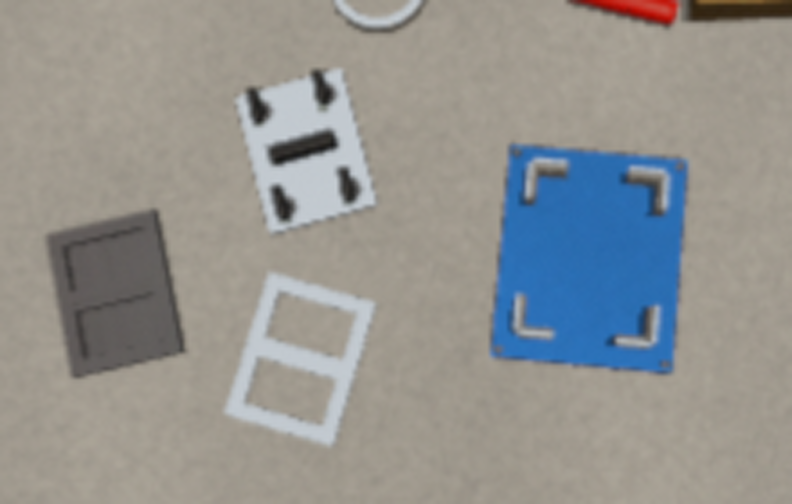

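```bash
cat >> h.py <<'E'
from scipy.spatial.transform import Rotation as Ro
def rect(mask,P,z,minA=100,near=None):
    "outline of the colour blob nearest to near (xy) -> centre, sides, angle of the LONG side (deg, -90..90)"
    out=[]
    for c in cv2.findContours(mask,cv2.RETR_EXTERNAL,cv2.CHAIN_APPROX_NONE)[0]:
        if cv2.contourArea(c)<minA: continue
        p=onz(P,c.reshape(-1,2),z)[:,:2]*1000
        (x,y),(w,h),a=cv2.minAreaRect(p.astype(np.float32))
        if w<h: w,h,a=h,w,a+90
        out.append((x,y,w,h,(a+90)%180-90))
    if near is not None: out.sort(key=lambda r:np.hypot(r[0]-near[0],r[1]-near[1]))
    return np.round(out,1)
def masks(im):
    H=cv2.cvtColor(im,cv2.COLOR_BGR2HSV); h,s,v=cv2.split(H); k=np.ones((3,3),np.uint8)
    f=lambda m:cv2.morphologyEx(m.astype(np.uint8)*255,cv2.MORPH_CLOSE,k)
    return dict(blue=f((h>95)&(h<125)&(s>120)),white=f((v>165)&(s<60)),dark=f((v<110)&(s<70)))
def plan(x,y,z,yaw):
    "slide (mm, present tool axes) and twist (deg) to TCP x,y,z (mm) with fingers closing along world angle yaw (mod 180)"
    o=manip.get_obs(); R=Ro.from_quat(o['ee_rot']).as_matrix(); p=np.array(o['position'])*1000
    s=R.T@(np.array([x,y,z])-p); cy=np.degrees(np.arctan2(R[1,1],R[0,1]))
    tw=-((yaw-cy+90)%180-90)
    print('pos',np.round(p,1),'yaw',round(cy,1),'tilt',np.round(R[:,2],3),'slide',np.round(s,1),'twist',round(tw,1),'q7',np.round(o['joint_pos'][6],2),'F',np.round(o['ft_force'],1),'w',np.round(o['grip_width'],3),'g',np.round(o['grasp_force'],1),'t',np.round(o['clock'],1))
E
python3 - <<'E'
from h import *
im,d,P=snap('top'); M=masks(im)
print('jig',rect(M['blue'],P,.012,800)); print('spacer',rect(M['white'],P,.008,150)); print('cover',rect(M['white'],P,.010,150))
print('back',rect(M['dark'],P,.014,200,(490,290))[:3])
P=manip.camera_params('wrist'); R=Ro.from_quat(manip.get_obs()['ee_rot']).as_matrix()
print('wrist cam in tool',R.T@(-np.array(P['R']).T@P['t']-manip.get_obs()['position']),np.round(np.array(P['R'])@R,3),P['intrinsics'])
plan(480,260,300,0)
E
```

```text
jig [[ 523.9   20.4  187.4  157.9   -6.4]
 [ 597.6 -343.9  187.3  158.4    7.6]]
spacer [[  92.1  -28.9  266.8  110.4   61.4]
 [ 297.2  449.4  158.7  115.6  -18.7]
 [ 275.5  -14.2  169.8   78.5   -5.7]
 [ 288.2 -475.4  195.5   78.9   -7.6]
 [ 370.6 -473.    88.7   72.7    7.5]
 [ 250.7 -721.8  308.9  221.9   13.9]
 [ 442.3  282.   135.9  111.1  -16.4]
 [ 625.6  279.9  129.5  126.1   13.8]
 [ 694.8   -4.9   90.1   76.2  -18.5]
 [ 730.1  451.8  157.2  105.8   -3. ]
 [ 744.8 -485.6  135.3  121.4  -42.8]
 [ 785.3  207.3   89.3   85.4   88.3]
 [1280.7  135.2   75.7   46.9  -79.7]]
cover [[  92.5  -28.8  266.4  110.2   61.4]
 [ 297.3  448.8  158.5  115.4  -18.7]
 [ 275.7  -14.   169.5   78.4   -5.7]
 [ 288.3 -474.6  195.2   78.8   -7.6]
 [ 370.6 -472.1   88.6   72.6    7.5]
 [ 251.  -720.6  308.5  221.6   13.9]
 [ 442.2  281.6  135.7  110.9  -16.4]
 [ 625.3  279.6  129.3  125.9   13.8]
 [ 694.4   -4.8   90.    76.1  -18.5]
 [ 729.6  451.2  156.9  105.7   -3. ]
 [ 744.2 -484.8  135.1  121.2  -42.8]
 [ 784.7  207.1   89.2   85.2   88.3]
 [1279.4  135.1   75.6   46.8  -79.7]]
back [[501.2 440.6 129.9 100.1  12.2]
 [123.8 389.8 591.8 118.6  74.8]
 [ 19.9 -17.1 166.2  56.6  89.2]]
wrist cam in tool [ 0.07501779 -0.00023329 -0.14217133] [[-0.001  1.    -0.001]
 [-0.955 -0.001 -0.295]
 [-0.295  0.001  0.955]] [[356.54277552   0.         325.06584218]
 [  0.         356.54277552 196.9530521 ]
 [  0.           0.           1.        ]]
pos [174.9 599.8 230.8] yaw 73.7 tilt [-0.    -0.001 -1.   ] slide [-388.  -240.9  -69. ] twist 73.7 q7 -0.09 F [0.8 0.1 0.3] w 1.001 g 0.0 t 0.2
```

```bash
python3 -c "
from h import *
plan(501,441,230,12.2)"
```

```text
pos [174.9 599.8 230.8] yaw 73.7 tilt [-0.    -0.001 -1.   ] slide [-357.5  -61.2    0.9] twist 61.5 q7 -0.09 F [0.8 0.1 0.3] w 1.001 g 0.0 t 0.2
```

```bash
python3 -m creep '{"slide":[[-0.045,-0.008,0],[-0.045,-0.008,0],[-0.045,-0.008,0],[-0.045,-0.008,0],[-0.045,-0.008,0],[-0.045,-0.007,0],[-0.045,-0.007,0],[-0.042,-0.007,0]],"twist":[0,0,0,0,0,0,0,0]}' 59 40; python3 -m creep '{"slide":[[0,0,0],[0,0,0],[0,0,0],[0,0,0],[0,0,0],[0,0,0],[0,0,0]],"twist":[10.2,10.2,10.2,10.2,10.2,10.2,0]}'
python3 - <<'E'
from h import *
plan(501,441,230,12.2)
im,d,P=snap('wrist','w1.png'); M=masks(im)
print('dark',rect(M['dark'],P,.014,800,(500,440))[:4]);print('white',rect(M['white'],P,.009,500)); print('blue',rect(M['blue'],P,.012,500))
im,d,P=snap('top'); M=masks(im)
print('jig',rect(M['blue'],P,.012,800)); print('spacer',rect(M['white'],P,.008,150,(442,280))[:2]); print('cover',rect(M['white'],P,.010,150,(620,280))[:1])
E
```

```text
clock: 1.2
position: [0.502, 0.4406, 0.2311]
ee_rot: [0.142, 0.99, -0.0, -0.0]
ft_force: [0.2, 0.2, -0.0]
grip_width: 0.589
grasp_force: 0.0
clock: 2.08
position: [0.5005, 0.4415, 0.2311]
ee_rot: [0.625, 0.78, -0.0, 0.0]
ft_force: [-0.5, -0.7, -0.1]
grip_width: 0.587
grasp_force: 0.0
pos [500.5 441.5 231.1] yaw 12.6 tilt [-0. -0. -1.] slide [-0.6  0.4  1.1] twist 0.4 q7 -0.49 F [-0.5 -0.7 -0.1] w 0.587 g 0.0 t 2.1
dark [[346.9 337.2 567.4 170.8  38. ]
 [542.7 252.1 797.3 250.8  12.6]]
white [[591.  261.7 101.7  60.  -72. ]
 [475.2 265.4 100.   59.5  73. ]
 [401.6 288.7 100.   47.3  72.1]]
blue []
jig [[ 523.9   20.4  187.4  157.9   -6.4]
 [ 597.6 -344.   187.3  158.5    7.6]]
spacer [[622.5 169.7 553.4 305.2 -52.3]
 [213.1 483.  209.4  24.5  38.6]]
cover [[622.2 169.5 552.6 304.8 -52.3]]
```

View pics/w1.png

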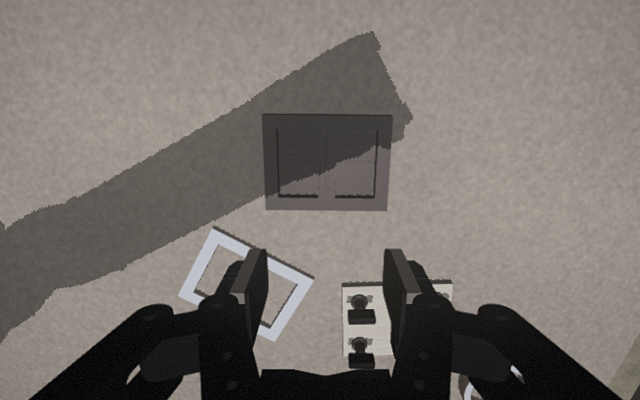

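```bash
cat >> h.py <<'E'
def quad(P,uv,z):
    p=onz(P,uv,z)[:,:2]*1000; c=p.mean(0); e=(p[1]-p[0]+p[2]-p[3])/2; f=(p[3]-p[0]+p[2]-p[1])/2
    print('c',np.round(c,1),'e',round(np.hypot(*e),1),round(np.degrees(np.arctan2(e[1],e[0])),1),'f',round(np.hypot(*f),1),round(np.degrees(np.arctan2(f[1],f[0])),1))
E
python3 - <<'E'
from h import *
P=manip.camera_params('wrist')
quad(P,[(263,115),(392,115),(388,210),(265,210)],.014)
print(proj(P,[[.5,.441,.014]]))
E
```

```text
c [502.8 441.4] e 129.4 12.7 f 99.3 -77.8
[[324.21971596 164.05757486]]
```

The tray is upright in view, corners (263,115) to (388,210), web near column 326. Part of the arm's shadow lies across it. The spacer is at (245,285) and the cover at (395,320). Measured tray centre is (502.8, 441.4) mm at 12.6°. This is the close check, so I'll grasp it.

```bash
python3 -m creep '{"slide":[[-0.001,0.0015,0.04],[0,0,0.05],[0,0,0.05],[0,0,0.04],[0,0,0.025],[0,0,0.015],[0,0,0.006],[0,0,0]],"twist":[0,0,0,0,0,0,0,0]}'; python3 -m creep '{"slide":[[0,0,0],[0,0,0],[0,0,0],[0,0,0],[0,0,0]],"twist":[0,0,0,0,0]}' 0 60; python3 -m creep '{"slide":[[0,0,-0.02],[0,0,-0.04],[0,0,-0.04],[0,0,-0.04],[0,0,0],[0,0,0]],"twist":[0,0,0,0,0,0]}'
```

```text
clock: 3.18
position: [0.5026, 0.4411, 0.0059]
ee_rot: [0.625, 0.78, 0.0, -0.0]
ft_force: [1.1, 0.4, 0.5]
grip_width: 0.59
grasp_force: 0.0
clock: 3.8
position: [0.5027, 0.4413, 0.0065]
ee_rot: [0.626, 0.78, 0.001, -0.0]
ft_force: [-1.2, -1.7, 6.5]
grip_width: 0.184
grasp_force: 60.2
clock: 4.55
position: [0.5019, 0.4405, 0.145]
ee_rot: [0.626, 0.78, -0.0, -0.0]
ft_force: [-0.8, -0.3, -4.4]
grip_width: 0.183
grasp_force: 59.3
```

```bash
python3 -m creep '{"slide":[[-0.04,0.005,-0.005],[-0.04,0.005,-0.01],[-0.04,0.005,-0.01],[-0.04,0.005,-0.01],[-0.04,0.005,-0.01],[-0.04,0.005,-0.01],[-0.03,0.005,0],[0,0,0]],"twist":[0,0,0,0,0,9.4,9.4,0]}'; python3 - <<'E'
from h import *
plan(524,20.4,100,-6.4)
im,d,P=snap('wrist','w2.png'); M=masks(im)
print('blue',rect(M['blue'],P,.012,500))
im,d,P=snap('top'); M=masks(im); print('jig',rect(M['blue'],P,.012,800)); print('white',rect(M['white'],P,.009,150,(440,280))[:5])
E
```

```text
clock: 5.55
position: [0.5905, 0.1796, 0.1991]
ee_rot: [0.747, 0.665, -0.001, 0.0]
ft_force: [0.1, -0.2, -3.2]
grip_width: 0.184
grasp_force: 59.3
pos [590.5 179.6 199.1] yaw -6.6 tilt [-0.002 -0.002 -1.   ] slide [-165.5  -47.5   99.6] twist -0.2 q7 -0.37 F [ 0.1 -0.2 -3.2] w 0.184 g 59.3 t 5.6
blue []
jig [[ 523.9   20.4  187.4  157.9   -6.4]
 [ 597.6 -344.   187.3  158.5    7.6]]
white [[ 436.3  321.7  135.9   59.8   11.9]
 [ 282.5  432.   135.    40.   -15.4]
 [ 731.5  279.    94.3   46.2  -74.6]
 [  79.3  -65.2  210.3  106.9   46.5]
 [ 250.9 -721.2  308.7  221.7   13.9]]
```

View pics/w2.png

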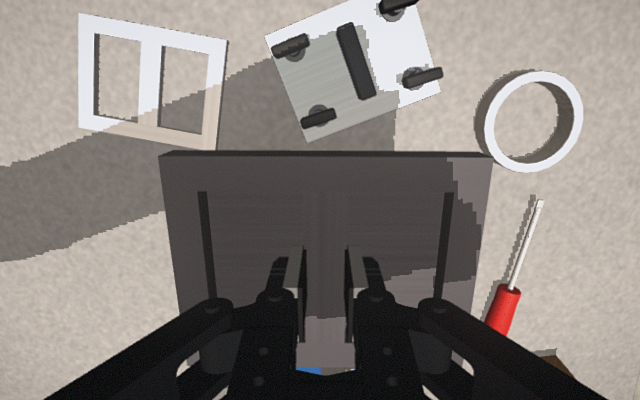

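Spacer at (152,85), cover at (352,70) and tape at (530,120) lie ahead of the gripper, with the tray held level and centred at (327,260). The camera looks towards +y, so I'll pass beyond the jig to look back at it.

```bash
python3 -m creep '{"slide":[[-0.048,-0.006,0],[-0.048,-0.006,0],[-0.048,-0.006,0],[-0.048,-0.006,0],[-0.048,-0.006,0],[-0.048,-0.006,0],[-0.048,-0.005,0],[0,0,0]],"twist":[0,0,0,0,0,0,0,0]}'; python3 - <<'E'
from h import *
plan(524,20.4,100,-6.4)
im,d,P=snap('wrist','w3.png'); M=masks(im)
print('blue',rect(M['blue'],P,.012,500))
print(proj(P,[[.5239,.0204,.012]]))
E
```

```text
clock: 6.65
position: [0.5117, -0.1493, 0.2]
ee_rot: [0.746, 0.666, -0.001, 0.0]
ft_force: [0.2, 0.3, -3.4]
grip_width: 0.186
grasp_force: 59.4
pos [ 511.7 -149.3  200. ] yaw -6.5 tilt [-0.001 -0.001 -1.   ] slide [170.1  -6.8  99.9] twist -0.1 q7 0.17 F [ 0.2  0.3 -3.4] w 0.186 g 59.4 t 6.6
blue [[ 671.8 -285.2   59.9   24.1  -82.3]
 [ 518.7  -32.3  187.7   58.    -6.6]]
[[316.16527798 -32.62022126]]
```

View pics/w3.png

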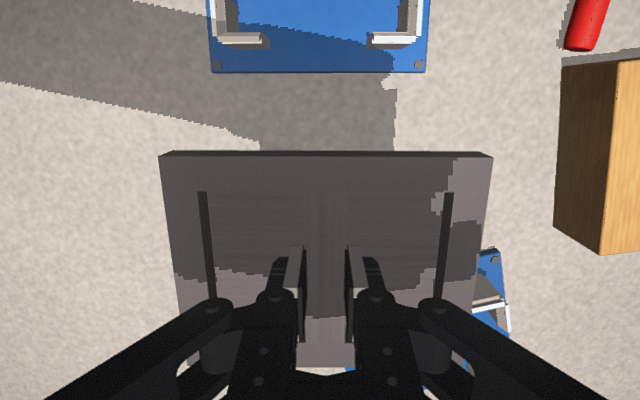

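```bash
python3 - <<'E'
from h import *
P=manip.camera_params('wrist'); o=manip.get_obs(); R=Ro.from_quat(o['ee_rot']).as_matrix()
p=onz(P,[(159,157),(493,157),(187,367),(470,367)],o['position'][2]-.0065+.014)
print(np.round((p-o['position'])@R*1000,1))
q=onz(P,[(212,70),(425,72)],.012); q=onz(P,[(212,69.5),(425.5,72)],.012)*1000; print(q); 
n=np.array([.1135,.9935]); print(q[:,:2].mean(0)+80*n, np.degrees(np.arctan2(*(q[1]-q[0])[1::-1])))
E
```

```text
[[ 49.8 -63.6  -7.4]
 [ 49.7  65.   -7.5]
 [-50.2 -64.8  -7.5]
 [-50.2  68.6  -7.6]]
[[423.83248898 -45.4764595   12.        ]
 [610.23813418 -68.40743716  12.        ]]
[526.11531158  22.53805167] -7.013093695574545
```

```bash
python3 -m creep '{"slide":[[0.02,0,-0.03],[0.025,0,-0.04],[0.02,0,-0.04],[0.015,0,-0.03],[0,0,0],[0,0,0]],"twist":[0,0,0,0,0,0]}'; python3 - <<'E'
from h import *
plan(524,20.4,100,-6.4)
im,d,P=snap('wrist','w4.png'); M=masks(im)
print('blue',rect(M['blue'],P,.012,500), rect(M['blue'],P,.0,500)); cv2.imwrite('pics/w4c.png',cv2.resize(im[:200,160:500],None,fx=2.3,fy=2.3))
E
```

```text
clock: 7.45
position: [0.5213, -0.0661, 0.3388]
ee_rot: [0.744, 0.668, -0.001, -0.001]
ft_force: [-0.6, -0.2, -4.0]
grip_width: 0.186
grasp_force: 59.5
pos [521.3 -66.1 338.8] yaw -6.2 tilt [-0.002 -0.    -1.   ] slide [ 86.4  -6.2 238.8] twist 0.2 q7 -0.03 F [-0.6 -0.2 -4. ] w 0.186 g 59.5 t 7.4
blue [[524.5  18.6 187.9 157.4  -6.4]] [[524.3  18.9 192.7 161.5  -6.4]]
```

View pics/w4c.png

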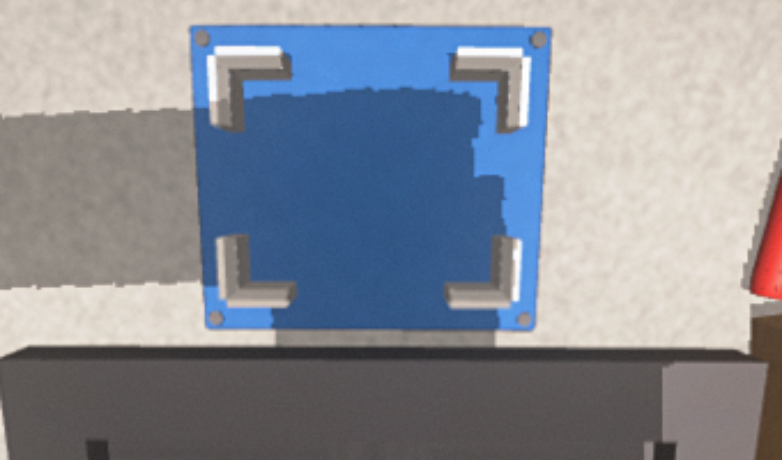

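Full jig in view, from (190,27) to (535,330) in the crop. Wrist gives (524.5, 18.6, -6.4°) and top gives (523.9, 20.4), so I'll use about (524.3, 19.2).

```bash
python3 -m creep '{"slide":[[0.03,-0.002,0.03],[0.03,-0.002,0.04],[0.025,-0.002,0.05],[0,0,0.05],[0,0,0.05],[0,0,0.03],[0,0,0.004],[0,0,0]],"twist":[0.2,0,0,0,0,0,0,0]}'; python3 -c "
from h import *
plan(524.3,19.2,80,-6.4)"
```

```text
clock: 8.5
position: [0.5253, 0.0182, 0.0867]
ee_rot: [0.746, 0.666, -0.0, 0.0]
ft_force: [0.6, 0.4, -3.2]
grip_width: 0.188
grasp_force: 59.4
pos [525.3  18.2  86.7] yaw -6.5 tilt [ 0. -0. -1.] slide [ 0.9 -1.1  6.7] twist -0.1 q7 -0.11 F [ 0.6  0.4 -3.2] w 0.188 g 59.4 t 8.5
```

```bash
python3 -m creep '{"slide":[[0.001,-0.001,0.007],[0,0,0.01],[0,0,0.01],[0,0,0.01],[0,0,0],[0,0,0]],"twist":[0,0,0,0,0,0]}';  python3 -m creep '{"slide":[[0,0,0.01],[0,0,0.01],[0,0,0.005],[0,0,0.004],[0,0,0]],"twist":[0,0,0,0,0]}'; python3 -c "
from h import *
plan(524.3,19.2,18.5,-6.4)"
```

```text
clock: 9.25
position: [0.5244, 0.0196, 0.0494]
ee_rot: [0.746, 0.666, 0.0, 0.0]
ft_force: [0.0, 0.3, -3.4]
grip_width: 0.189
grasp_force: 59.4
clock: 9.88
position: [0.5241, 0.0196, 0.02]
ee_rot: [0.746, 0.666, -0.0, -0.0]
ft_force: [0.2, -0.2, -2.7]
grip_width: 0.191
grasp_force: 59.5
pos [524.1  19.6  20. ] yaw -6.5 tilt [-0. -0. -1.] slide [-0.4  0.2  1.5] twist -0.1 q7 -0.07 F [ 0.2 -0.2 -2.7] w 0.191 g 59.5 t 9.9
```

Clean entry with no lateral force. I'll lower the last bit, release and lift.

```bash
python3 -m creep '{"slide":[[0,0,0.001],[0,0,0.001],[0,0,0]],"twist":[0,0,0]}';  python3 -m creep '{"slide":[[0,0,0],[0,0,0],[0,0,0],[0,0,-0.01],[0,0,-0.03],[0,0,-0.05]],"twist":[0,0,0,0,0,0]}' 50;  python3 -m creep '{"slide":[[-0.025,0,-0.05],[-0.03,0,-0.05],[-0.03,0,-0.05],[0,0,0],[0,0,0]],"twist":[0,0,0,0,0]}'
python3 - <<'E'
from h import *
plan(524,20.4,100,-6.4)
im,d,P=snap('wrist','w5.png'); M=masks(im)
for z in(.008,.01): print('white',rect(M['white'],P,z,500))
im,d,P=snap('top','top1.png'); M=masks(im); print(rect(M['white'],P,.008,150,(440,280))[:3]); 
E
```

```text
clock: 10.25
position: [0.5245, 0.0197, 0.0185]
ee_rot: [0.746, 0.666, 0.0, 0.0]
ft_force: [0.0, 0.1, -1.4]
grip_width: 0.186
grasp_force: 59.6
clock: 11.0
position: [0.5233, 0.0195, 0.1088]
ee_rot: [0.746, 0.666, -0.001, -0.0]
ft_force: [0.7, 0.6, 0.0]
grip_width: 0.5
grasp_force: 0.0
clock: 11.62
position: [0.5145, -0.0644, 0.2581]
ee_rot: [0.746, 0.666, 0.0, -0.0]
ft_force: [0.2, -0.4, -0.3]
grip_width: 0.5
grasp_force: 0.0
pos [514.5 -64.4 258.1] yaw -6.5 tilt [-0.     0.001 -1.   ] slide [ 85.2  -0.  158.1] twist -0.1 q7 -0.03 F [ 0.2 -0.4 -0.3] w 0.5 g 0.0 t 11.6
white []
white []
[[442.5 275.9 139.1 127.6 -14.8]
 [623.  292.7 157.3 131.  -75.2]
 [330.1 442.4 329.3 170.8  -5.4]]
```

View pics/w5.png

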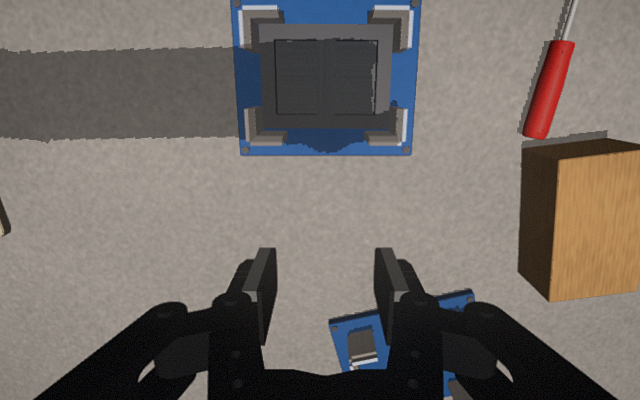

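Tray is seated in the pocket, corners about (258,25), (392,27), (391,128), (262,128), square with the jig. Now I'll hover so the spacer sits ahead of the camera.

```bash
python3 -c "
from h import *
quad(manip.camera_params('wrist'),[(258,25),(392,27),(391,128),(262,128)],.026)
plan(440,200,280,-16.4)"
```

```text
c [524.   19.2] e 131.3 -6.8 f 97.4 -95.5
pos [514.2 -63.8 257.1] yaw -6.4 tilt [-0.002  0.    -1.   ] slide [ 253.9 -103.1  -22.7] twist 10.0 q7 -0.03 F [-0.1 -0.1 -0.1] w 0.5 g 0.0 t 11.7
```

```bash
python3 -m creep '{"slide":[[0.04,-0.016,0],[0.04,-0.016,-0.01],[0.04,-0.016,-0.01],[0.045,-0.016,0],[0.045,-0.016,0],[0.045,-0.016,0],[0,-0.006,0],[0,0,0]],"twist":[0,0,0,0,0,0,9.8,0]}'
python3 - <<'E'
from h import *
plan(440,200,280,-16.4)
im,d,P=snap('wrist','w6.png'); M=masks(im)
print('white',rect(M['white'],P,.008,500)); print('white',rect(M['white'],P,.010,500))
E
```

```text
clock: 12.72
position: [0.4412, 0.2007, 0.2772]
ee_rot: [0.799, 0.601, -0.001, 0.0]
ft_force: [-0.2, 0.1, -0.2]
grip_width: 0.498
grasp_force: 0.0
pos [441.2 200.7 277.2] yaw -16.1 tilt [-0.002 -0.001 -1.   ] slide [-1.  -1.  -2.8] twist 0.3 q7 -0.8 F [-0.2  0.1 -0.2] w 0.498 g 0.0 t 12.7
white [[-68.   82.2 115.1  31.   45.3]
 [441.4 275.2 130.5 101.  -17.5]
 [776.5 201.   91.4  60.2  87.4]
 [627.1 270.5 129.4  99.8  14.5]]
white [[-65.4  83.1 114.5  30.8  45.3]
 [441.5 275.2 129.8 100.5 -17.5]
 [775.  201.3  91.   59.9  87.4]
 [626.3 270.6 128.8  99.3  14.5]]
```

View pics/w6.png

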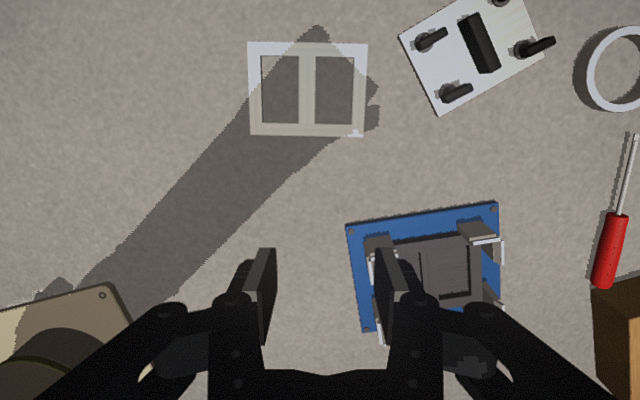

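Spacer spans (248,42) to (367,137), measured at (441.4, 275.2, -17.5°). It is a single frame, and no other spacer is in view.

```bash
python3 -m creep '{"slide":[[0.03,-0.01,0.02],[0.03,-0.01,0.04],[0.0117,-0.0004,0.05],[0,0,0.05],[0,0,0.05],[0,0,0.03],[0,0,0],[0,0,0]],"twist":[0,0,0,1.4,0,0,0,0]}' 59; python3 -c "
from h import *
plan(441.4,275.2,2.5,-17.5)"
```

```text
clock: 13.78
position: [0.4435, 0.2747, 0.0395]
ee_rot: [0.807, 0.591, 0.001, 0.0]
ft_force: [0.3, 0.3, 0.4]
grip_width: 0.592
grasp_force: 0.0
pos [443.5 274.7  39.5] yaw -17.6 tilt [ 0.001  0.001 -1.   ] slide [-0.2 -2.1 37. ] twist -0.1 q7 -0.88 F [0.3 0.3 0.4] w 0.592 g 0.0 t 13.8
```

```bash
python3 -m creep '{"slide":[[0,-0.002,0.015],[0,0,0.015],[0,0,0.006],[0,0,0],[0,0,0]],"twist":[0,0,0,0,0]}'; python3 -m creep '{"slide":[[0,0,0],[0,0,0],[0,0,0],[0,0,0],[0,0,0]],"twist":[0,0,0,0,0]}' 0 60; python3 -m creep '{"slide":[[0,0,-0.01],[0,0,-0.03],[0,0,-0.04],[0,0,-0.04],[0,0,0],[0,0,0]],"twist":[0,0,0,0,0,0]}';python3 -c "
from h import *
plan(524,19.2,120,-6.4)"
```

```text
clock: 14.4
position: [0.4409, 0.2753, 0.0026]
ee_rot: [0.807, 0.59, 0.0, -0.0]
ft_force: [0.0, -0.6, 0.3]
grip_width: 0.587
grasp_force: 0.0
clock: 15.02
position: [0.4409, 0.2754, 0.0029]
ee_rot: [0.807, 0.59, 0.0, -0.0]
ft_force: [-1.0, -1.4, 4.6]
grip_width: 0.179
grasp_force: 58.8
clock: 15.78
position: [0.4403, 0.275, 0.1221]
ee_rot: [0.807, 0.59, -0.0, -0.0]
ft_force: [0.1, -0.0, -1.6]
grip_width: 0.18
grasp_force: 58.9
pos [440.3 275.  122.1] yaw -17.7 tilt [-0. -0. -1.] slide [-218.4  157.3    2.1] twist -11.3 q7 -0.91 F [ 0.1 -0.  -1.6] w 0.18 g 58.9 t 15.8
```

```bash
python3 -m creep '{"slide":[[-0.035,0.026,0],[-0.037,0.027,0],[-0.037,0.027,0],[-0.037,0.027,0],[-0.037,0.026,0],[-0.035,0.024,0],[0,0,0],[0,0,0]],"twist":[0,0,0,0,0,0,-5.6,-5.7]}'; python3 -m creep '{"slide":[[0,0,0.01],[0,0,0.02],[0,0,0]],"twist":[0,0,0]}'; python3 -c "
from h import *
plan(524.2,19.4,60,-6.4)"
```

```text
clock: 16.77
position: [0.5232, 0.019, 0.1208]
ee_rot: [0.745, 0.667, -0.001, -0.001]
ft_force: [-0.4, 0.3, -0.6]
grip_width: 0.186
grasp_force: 58.9
clock: 17.15
position: [0.5224, 0.0197, 0.09]
ee_rot: [0.746, 0.666, -0.002, -0.001]
ft_force: [-0.3, -0.4, -1.1]
grip_width: 0.181
grasp_force: 58.9
pos [522.4  19.7  90. ] yaw -6.5 tilt [-0.004 -0.001 -1.   ] slide [-0.  2. 30.] twist -0.1 q7 -0.14 F [-0.3 -0.4 -1.1] w 0.181 g 58.9 t 17.2
```

```bash
python3 -m creep '{"slide":[[0,0.0015,0.01],[0,0,0.01],[0,0,0.01],[0,0,0.01],[0,0,0],[0,0,0]],"twist":[0,0,0,0,0,0]}';  python3 -c "
from h import *
plan(524.2,19.4,29,-6.4)"; python3 -m creep '{"slide":[[0,0,0.01],[0,0,0.007],[0,0,0.003],[0,0,0]],"twist":[0,0,0,0]}';  python3 -c "
from h import *
plan(524.2,19.4,29,-6.4)"
```

```text
clock: 17.9
position: [0.5258, 0.0197, 0.0525]
ee_rot: [0.745, 0.667, 0.0, 0.0]
ft_force: [-0.2, -0.2, -1.6]
grip_width: 0.178
grasp_force: 58.9
pos [525.8  19.7  52.5] yaw -6.4 tilt [ 0.  0. -1.] slide [-0.4 -1.5 23.5] twist 0.0 q7 -0.12 F [-0.2 -0.2 -1.6] w 0.178 g 58.9 t 17.9
clock: 18.4
position: [0.5254, 0.0196, 0.032]
ee_rot: [0.745, 0.667, -0.0, -0.0]
ft_force: [0.4, -0.2, -1.7]
grip_width: 0.184
grasp_force: 58.9
pos [525.4  19.6  32. ] yaw -6.4 tilt [-0.001 -0.    -1.   ] slide [-0.4 -1.2  3. ] twist 0.0 q7 -0.1 F [ 0.4 -0.2 -1.7] w 0.184 g 58.9 t 18.4
```

```bash
python3 -m creep '{"slide":[[0,-0.001,0.002],[0,0,0.001],[0,0,0.0005],[0,0,0]],"twist":[0,0,0,0]}';  python3 -m creep '{"slide":[[0,0,0],[0,0,0],[0,0,0],[0,0,-0.01],[0,0,-0.03],[0,0,-0.05]],"twist":[0,0,0,0,0,0]}' 50;  python3 -m creep '{"slide":[[0.01,0,-0.05],[0.03,0.01,-0.04],[0.045,0.01,-0.03],[0.045,0.01,-0.02],[0.045,0.02,0],[0,0.03,0],[0,0,0]],"twist":[0,0,0,0,0,0,0]}'
python3 - <<'E'
from h import *
plan(620,280,100,14)
im,d,P=snap('wrist','w7.png'); M=masks(im)
print('white',rect(M['white'],P,.010,500))
im,d,P=snap('top','top2.png'); M=masks(im); print(rect(M['white'],P,.034,150,(524,20))[:2]);print(rect(M['white'],P,.010,150,(624,280))[:2]); 
im=cv2.resize(im[90:330,180:480],None,fx=2.5,fy=2.5,interpolation=cv2.INTER_CUBIC); cv2.imwrite('pics/top2c.png',im)
E
```

```text
clock: 18.9
position: [0.5246, 0.0198, 0.0289]
ee_rot: [0.745, 0.667, 0.0, -0.0]
ft_force: [-0.9, -0.2, 0.5]
grip_width: 0.183
grasp_force: 59.2
clock: 19.65
position: [0.5236, 0.0196, 0.1193]
ee_rot: [0.745, 0.667, -0.001, -0.001]
ft_force: [1.7, 0.7, 0.1]
grip_width: 0.501
grasp_force: 0.0
clock: 20.52
position: [0.6245, 0.1843, 0.2586]
ee_rot: [0.746, 0.666, -0.0, 0.001]
ft_force: [-0.3, -1.1, -0.4]
grip_width: 0.501
grasp_force: 0.0
pos [624.5 184.3 258.6] yaw -6.4 tilt [ 0.    -0.001 -1.   ] slide [ 94.8 -15.2 158.5] twist -20.4 q7 -0.38 F [-0.3 -1.1 -0.4] w 0.501 g 0.0 t 20.5
white [[559.3  -1.1 106.7  59.3  80.5]
 [462.2  34.7  77.6  50.8   4.2]
 [784.9 200.9  91.5  91.1 -89.8]
 [681.6 284.6  55.   15.6 -74.6]
 [616.3 310.6 128.7  16.3  14.5]]
[[521.4  27.1 137.6 108.9  -6. ]
 [482.8 204.2 509.1  44.1  13.8]]
[[484.4 206.9 518.5  44.9  13.8]
 [790.6 274.9 222.  139.1 -75. ]]
```

View pics/top2c.png

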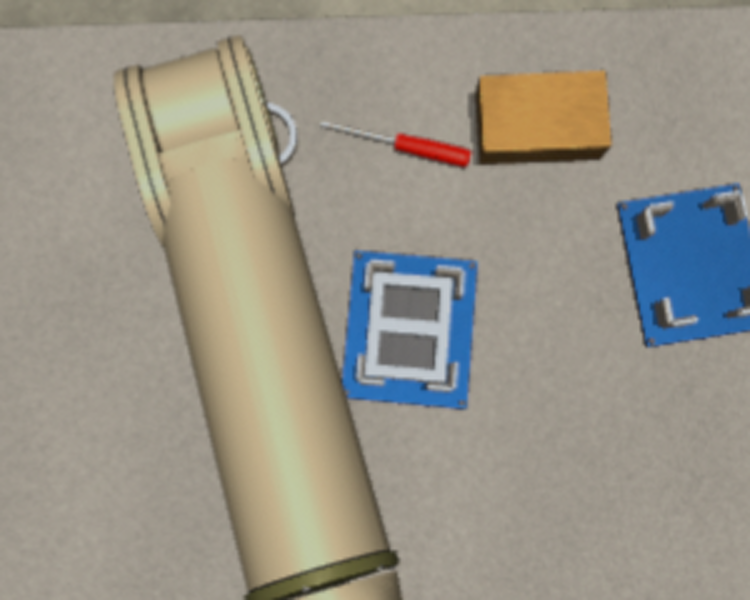

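View pics/w7.png

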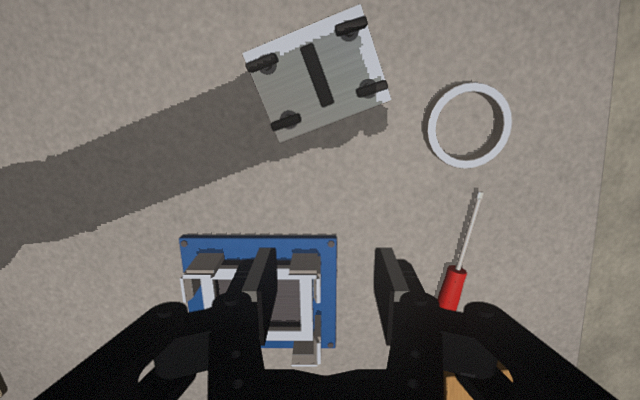

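Spacer sits squarely in the jig (top crop, 367-453 × 272-382). In the wrist view the cover has corners about (243,55), (361,5), (389,101), (281,143), unmoved.

```bash
python3 -c "
from h import *
quad(manip.camera_params('wrist'),[(243,55),(361,5),(389,101),(281,143)],.010)
quad(manip.camera_params('wrist'),[(243,55),(361,5),(389,101),(281,143)],.008)
p=onz(manip.camera_params('wrist'),[(301,44),(313,41),(332,102),(320,107)],.04)*1000; print(p.mean(0)[:2])
plan(626.3,270.6,150,14.3)"
```

```text
c [625.8 269.5] e 126.9 14.7 f 98.1 -76.0
c [625.8 269.6] e 127.5 14.7 f 98.6 -76.0
[625.35577442 272.1084911 ]
pos [623.3 184.3 259. ] yaw -6.4 tilt [-0. -0. -1.] slide [ 86.1  -6.6 109. ] twist -20.7 q7 -0.38 F [-1.   0.7  0.3] w 0.505 g 0.0 t 20.6
```

```bash
python3 -m creep '{"slide":[[0.03,-0.002,0.02],[0.03,-0.002,0.03],[0.026,-0.003,0.03],[0,0,0.03],[0,0,0.03],[0,0,0]],"twist":[0,0,0,-10.4,-10.5,0]}'; python3 -c "
from h import *
plan(626,270.3,16,14.5)"
```

```text
clock: 21.38
position: [0.6242, 0.2704, 0.1173]
ee_rot: [0.612, 0.791, -0.002, -0.001]
ft_force: [-0.1, 0.5, 0.5]
grip_width: 0.5
grasp_force: 0.0
pos [624.2 270.4 117.3] yaw 14.5 tilt [-0.004 -0.001 -1.   ] slide [ -0.5   2.1 101.3] twist -0.0 q7 -0.14 F [-0.1  0.5  0.5] w 0.5 g 0.0 t 21.4
```

```bash
python3 -m creep '{"slide":[[-0.0005,0.002,0.02],[0,0,0.03],[0,0,0.03],[0,0,0.015],[0,0,0.006],[0,0,0],[0,0,0]],"twist":[0,0,0,0,0,0,0]}'; python3 -m creep '{"slide":[[0,0,0],[0,0,0],[0,0,0],[0,0,0],[0,0,0]],"twist":[0,0,0,0,0]}' 0 80; python3 -m creep '{"slide":[[0,0,-0.01],[0,0,-0.03],[0,0,-0.04],[0,0,-0.04],[0,0,0],[0,0,0]],"twist":[0,0,0,0,0,0]}';python3 -c "
from h import *
plan(524.2,19.4,130,-6.4)
im,d,P=snap('wrist','w8.png')"
```

```text
clock: 22.25
position: [0.6289, 0.2715, 0.0191]
ee_rot: [0.612, 0.791, 0.001, 0.0]
ft_force: [0.3, 0.1, 0.1]
grip_width: 0.5
grasp_force: 0.0
clock: 22.88
position: [0.6281, 0.2712, 0.0187]
ee_rot: [0.612, 0.791, 0.0, -0.0]
ft_force: [-3.9, -0.9, 5.1]
grip_width: 0.145
grasp_force: 81.8
clock: 23.62
position: [0.6272, 0.2708, 0.1361]
ee_rot: [0.612, 0.791, -0.001, -0.001]
ft_force: [0.1, -0.4, -7.2]
grip_width: 0.143
grasp_force: 80.3
pos [627.2 270.8 136.1] yaw 14.5 tilt [-0.002 -0.001 -1.   ] slide [-217.5 -162.8    6.6] twist 20.9 q7 -0.14 F [ 0.1 -0.4 -7.2] w 0.143 g 80.3 t 23.6
```

View pics/w8.png

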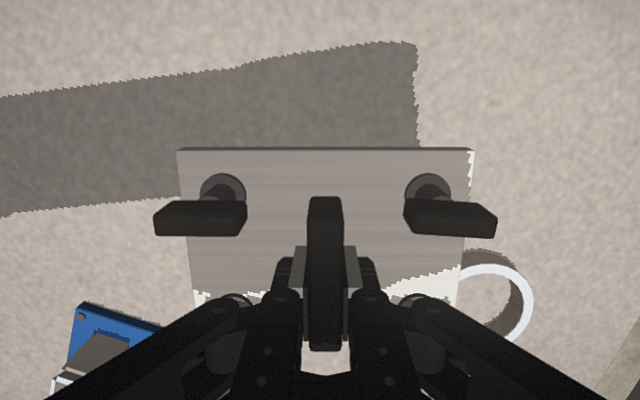

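```bash
python3 - <<'E'
from h import *
P=manip.camera_params('wrist'); o=manip.get_obs(); R=Ro.from_quat(o['ee_rot']).as_matrix()
f=lambda uv,h:np.round((onz(P,uv,o['position'][2]-.0187+h)-o['position'])@R*1000,1)
print(f([(178,151),(474,151)],.010)); print('bars',f([(158,208),(245,204),(405,204),(497,212)],.048))
print('rib end',f([(309,198),(341,198)],.04))
E
python3 -m creep '{"slide":[[-0.036,-0.027,0],[-0.036,-0.027,0],[-0.036,-0.027,0],[-0.036,-0.027,0],[-0.037,-0.027,0],[-0.036,-0.027,0],[0,0,0],[0,0,0]],"twist":[0,0,0,0,0,0,10.4,10.5]}'; python3 -m creep '{"slide":[[0,0,0],[0,0,0]],"twist":[0,0]}'; python3 -c "
from h import *
plan(524.2,19.4,100,-6.4)"
```

```text
[[ 49.2 -62.8   8.9]
 [ 49.2  64.    8.4]]
bars [[ 36.4 -56.2 -29.1]
 [ 37.8 -26.5 -29.2]
 [ 37.9  26.9 -29.4]
 [ 35.   58.3 -29.5]]
rib end [[ 37.4  -5.5 -21.3]
 [ 37.5   5.9 -21.3]]
clock: 24.68
position: [0.5246, 0.0197, 0.1363]
ee_rot: [0.748, 0.664, -0.001, -0.001]
ft_force: [0.3, 1.4, -6.1]
grip_width: 0.144
grasp_force: 80.6
clock: 24.92
position: [0.5253, 0.0205, 0.137]
ee_rot: [0.744, 0.668, -0.001, -0.0]
ft_force: [-0.1, -0.7, -6.1]
grip_width: 0.143
grasp_force: 80.6
pos [525.3  20.5 137. ] yaw -6.1 tilt [-0.001 -0.    -1.   ] slide [-1.2 -1.  37. ] twist 0.3 q7 -0.17 F [-0.1 -0.7 -6.1] w 0.143 g 80.6 t 24.9
```

```bash
python3 -m creep '{"slide":[[-0.001,-0.001,0.02],[0,0,0.02],[0,0,0.01],[0,0,0],[0,0,0]],"twist":[0.2,0,0,0,0]}';  python3 -c "
from h import *
plan(524.2,19.6,52.7,-6.4)"
```

```text
clock: 25.55
position: [0.5252, 0.0195, 0.0885]
ee_rot: [0.746, 0.666, 0.0, 0.0]
ft_force: [0.5, 0.4, -6.2]
grip_width: 0.148
grasp_force: 80.4
pos [525.2  19.5  88.5] yaw -6.5 tilt [ 0.001  0.    -1.   ] slide [-0.  -1.  35.8] twist -0.1 q7 -0.15 F [ 0.5  0.4 -6.2] w 0.148 g 80.4 t 25.6
```

```bash
python3 -m creep '{"slide":[[0,-0.001,0.01],[0,0,0.01],[0,0,0.008],[0,0,0],[0,0,0]],"twist":[0,0,0,0,0]}';  python3 -m creep '{"slide":[[0,0,0.003],[0,0,0.003],[0,0,0.0015],[0,0,0],[0,0,0]],"twist":[0,0,0,0,0]}';  python3 -c "
from h import *
plan(524.2,19.6,52.7,-6.4)"
```

```text
clock: 26.18
position: [0.5239, 0.0196, 0.0599]
ee_rot: [0.746, 0.665, 0.0, 0.0]
ft_force: [0.5, 0.9, -6.5]
grip_width: 0.143
grasp_force: 80.4
clock: 26.8
position: [0.5236, 0.0197, 0.0526]
ee_rot: [0.746, 0.665, 0.0, -0.0]
ft_force: [-5.4, -0.7, 4.2]
grip_width: 0.144
grasp_force: 81.9
pos [523.6  19.7  52.6] yaw -6.6 tilt [-0.  0. -1.] slide [ 0.   0.6 -0.1] twist -0.2 q7 -0.13 F [-5.4 -0.7  4.2] w 0.144 g 81.9 t 26.8
```

```bash
python3 -m creep '{"slide":[[0,0,0],[0,0,0],[0,0,0],[0,0,-0.01],[0,0,-0.03],[0,0,-0.05]],"twist":[0,0,0,0,0,0]}' 50;  python3 -m creep '{"slide":[[-0.025,0,-0.05],[-0.03,0,-0.05],[-0.045,0,-0.02],[0,0,0],[0,0,0],[0,0,0]],"twist":[0,0,0,0,0,0]}'
python3 - <<'E'
from h import *
plan(524,19.6,100,-6.4)
im,d,P=snap('wrist','w9.png'); M=masks(im); print('white',rect(M['white'],P,.044,500))
C=cloud(P,d); z=C[...,2]
u,v=proj(P,[[.524,.0196,.044]])[0].astype(int); print(u,v)
x0,x1=u-110,u+110; y0=max(0,v-90)
cv2.imwrite('pics/w9c.png',cv2.resize(im[y0:v+90,x0:x1],None,fx=3.3,fy=3.3)); print(x0,y0)
E
```

```text
clock: 27.55
position: [0.5228, 0.0195, 0.1428]
ee_rot: [0.746, 0.665, -0.001, -0.0]
ft_force: [-0.1, 0.2, -0.2]
grip_width: 0.503
grasp_force: 0.0
clock: 28.3
position: [0.5121, -0.0786, 0.2618]
ee_rot: [0.746, 0.666, -0.0, -0.0]
ft_force: [0.6, 0.8, 0.8]
grip_width: 0.499
grasp_force: 0.0
pos [512.1 -78.6 261.8] yaw -6.5 tilt [-0.001  0.    -1.   ] slide [ 98.9   0.9 161.8] twist -0.1 q7 -0.02 F [0.6 0.8 0.8] w 0.499 g 0.0 t 28.3
white [[525.4  31.7 129.   74.4  -7.3]]
325 61
215 0
```

View pics/w9c.png

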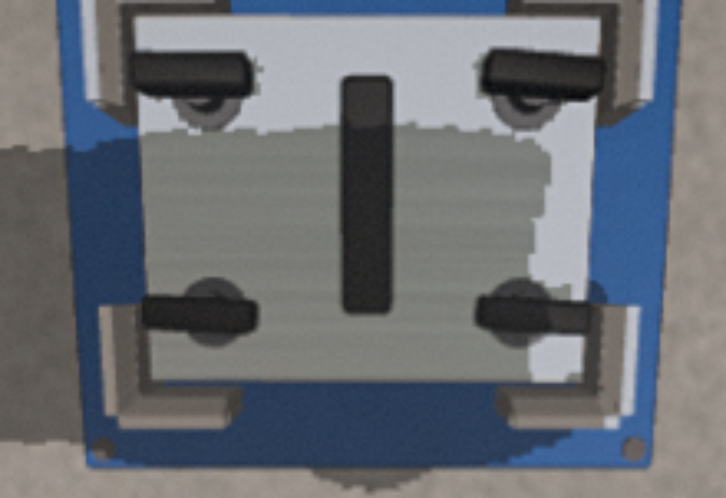

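Cover is square in the jig, all four bars are near slack, along the cover's x axis. In the crop the bars' middles are at (192,72), (545,72), (200,314), (535,315).

```bash
python3 - <<'E'
from h import *
P=manip.camera_params('wrist'); c=lambda uv:np.array(uv)/3.3+[215,0]
quad(P,c([(135,15),(603,15),(585,380),(152,380)]),.044)
quad(P,c([(343,76),(391,76),(391,313),(343,313)]),.074)
for n,a,b in((2,(133,66),(250,66)),(1,(490,62),(604,68)),(3,(144,309),(256,313)),(4,(480,309),(590,314))):
    p=onz(P,c([a,b]),.082)[:,:2]*1000; e=p[1]-p[0]; print('screw',n,p.mean(0).round(1),np.degrees(np.arctan2(e[1],e[0])).round(1),np.hypot(*e).round(1))
C=np.array([524,19.6]); t=np.radians(-6.6); R=np.array([[np.cos(t),-np.sin(t)],[np.sin(t),np.cos(t)]])
for n,v in((1,(45,30)),(2,(-45,30)),(3,(-45,-30)),(4,(45,-30))): print(n,(C+R@v).round(1))
x,y=C+R@(45,30); plan(x,y,100,83.4)
x,y=C+R@(45,30); plan(x,y,100,80.4)
E
```

```text
c [524.9  19.3] e 129.8 -6.5 f 99.6 -96.5
c [524.4  18.9] e 12.7 -6.5 f 59.0 -96.5
screw 2 [484.1  54.4] -6.8 29.4
screw 1 [572.6  44.5] -9.0 28.7
screw 3 [477.3  -4.7] -8.6 29.6
screw 4 [565.1 -14.8] -8.8 29.1
1 [572.1  44.2]
2 [482.7  54.6]
3 [475.9  -5. ]
4 [565.3 -15.4]
pos [512.2 -78.6 261.7] yaw -6.5 tilt [-0.001  0.    -1.   ] slide [128.8  46.  161.7] twist -89.9 q7 -0.02 F [ 0.2  0.9 -0.4] w 0.5 g 0.0 t 28.4
pos [512.2 -78.6 261.7] yaw -6.5 tilt [-0.001  0.    -1.   ] slide [128.8  46.  161.7] twist -86.9 q7 -0.02 F [ 0.2  0.9 -0.4] w 0.5 g 0.0 t 28.4
```

```bash
python3 -m creep '{"slide":[[0.04,0.015,0],[0.045,0.015,0.02],[0.044,0.016,0.03],[0,0,0.03],[0,0,0.03],[0,0,0],[0,0,0],[0,0,0]],"twist":[0,0,0,-10.5,-10.5,-10.5,-10.5,-10.5]}' 30 40;  python3 -m creep '{"slide":[[0,0,0],[0,0,0],[0,0,0],[0,0,0.02],[0,0,0],[0,0,0]],"twist":[-10.5,-10.5,-10.5,-3.5,0,0]}';python3 -c "
from h import *
plan(572.7,44,67,81)"
```

```text
clock: 29.35
position: [0.5724, 0.044, 0.1516]
ee_rot: [0.372, 0.928, -0.0, -0.001]
ft_force: [-0.3, 0.1, -0.6]
grip_width: 0.302
grasp_force: 0.0
clock: 30.1
position: [0.5728, 0.0436, 0.1326]
ee_rot: [0.079, 0.997, 0.0, -0.0]
ft_force: [-1.0, -0.2, 0.3]
grip_width: 0.3
grasp_force: 0.0
pos [572.8  43.6 132.6] yaw 80.9 tilt [-0.  0. -1.] slide [ 0.1  0.4 65.6] twist -0.1 q7 1.3 F [-1.  -0.2  0.3] w 0.3 g 0.0 t 30.1
```

```bash
python3 -m creep '{"slide":[[0,0,0.025],[0,0,0.025],[0,0,0.01],[0,0,0.005],[0,0,0],[0,0,0]],"twist":[0,0,0,0,0,0]}';  python3 -m creep '{"slide":[[0,0,0],[0,0,0],[0,0,0],[0,0,0]],"twist":[0,0,0,0]}' 0 40;python3 -c "
from h import *
plan(572.7,44,67,21)"
```

```text
clock: 30.85
position: [0.5733, 0.0432, 0.0681]
ee_rot: [0.079, 0.997, 0.0, 0.001]
ft_force: [-0.2, -0.5, 0.6]
grip_width: 0.297
grasp_force: 0.0
clock: 31.35
position: [0.5732, 0.0434, 0.068]
ee_rot: [0.079, 0.997, 0.0, 0.001]
ft_force: [-2.2, 0.4, 6.3]
grip_width: 0.089
grasp_force: 42.2
pos [573.2  43.4  68. ] yaw 80.9 tilt [ 0.001  0.    -1.   ] slide [0.6 0.5 1. ] twist 59.9 q7 1.31 F [-2.2  0.4  6.3] w 0.089 g 42.2 t 31.4
```

```bash
python3 -m creep '{"slide":[[0,0,0],[0,0,0],[0,0,0],[0,0,0],[0,0,0],[0,0,0],[0,0,0],[0,0,0]],"twist":[9.6,9.6,9.6,9.6,9.6,9.5,0,0]}';  python3 -c "
from h import *
plan(572.7,44,67,21); print(manip.get_obs()['torque'])"; python3 -m creep '{"slide":[[0,0,0],[0,0,0],[0,0,-0.01],[0,0,-0.03],[0,0,-0.03],[0,0,0]],"twist":[0,0,0,0,0,0]}' 30;  python3 -c "
from h import *
plan(476.5,-5.4,140,81.4)"
```

```text
clock: 32.35
position: [0.5724, 0.0424, 0.068]
ee_rot: [0.549, 0.836, -0.0, -0.0]
ft_force: [-4.9, -1.7, 10.0]
grip_width: 0.089
grasp_force: 42.8
pos [572.4  42.4  68. ] yaw 23.4 tilt [-0.001 -0.    -1.   ] slide [1.4 0.9 1. ] twist 2.4 q7 0.37 F [-4.9 -1.7 10. ] w 0.089 g 42.8 t 32.4
[-0.53679816  1.12298009 -0.05183335]
clock: 33.1
position: [0.5744, 0.0434, 0.1403]
ee_rot: [0.549, 0.836, 0.002, 0.002]
ft_force: [-0.8, -0.3, 0.1]
grip_width: 0.304
grasp_force: 0.0
pos [574.4  43.4 140.3] yaw 23.4 tilt [ 0.005  0.001 -1.   ] slide [  -5.8 -109.2   -0.2] twist -58.0 q7 0.34 F [-0.8 -0.3  0.1] w 0.304 g 0.0 t 33.1
```

```bash
python3 -m creep '{"slide":[[-0.003,-0.035,0],[-0.003,-0.04,0],[0,-0.034,0],[0,0,0],[0,0,0],[0,0,0],[0,0,0],[0,0,0]],"twist":[0,0,0,-10.5,-10.5,-10.5,-10.5,-10.5]}';  python3 -m creep '{"slide":[[0,0,0],[0,0,0.01],[0,0,0.01],[0,0,0]],"twist":[-5.5,0,0,0]}';python3 -c "
from h import *
plan(476.5,-5.4,67,81.4)"
```

```text
clock: 34.1
position: [0.4748, -0.0057, 0.1369]
ee_rot: [0.119, 0.993, -0.0, -0.0]
ft_force: [-0.1, -0.2, -1.0]
grip_width: 0.298
grasp_force: 0.0
clock: 34.6
position: [0.4742, -0.0058, 0.116]
ee_rot: [0.075, 0.997, -0.0, -0.001]
ft_force: [0.2, -0.1, 0.8]
grip_width: 0.303
grasp_force: 0.0
pos [474.2  -5.8 116. ] yaw 81.4 tilt [-0.002 -0.    -1.   ] slide [-2.3  0.7 49. ] twist -0.0 q7 1.37 F [ 0.2 -0.1  0.8] w 0.303 g 0.0 t 34.6
```

```bash
python3 -m creep '{"slide":[[-0.002,0.0005,0.02],[0,0,0.018],[0,0,0.007],[0,0,0.003],[0,0,0],[0,0,0]],"twist":[0,0,0,0,0,0]}';  python3 -m creep '{"slide":[[0,0,0],[0,0,0],[0,0,0],[0,0,0]],"twist":[0,0,0,0]}' 0 40;python3 -c "
from h import *
plan(476.5,-5.4,67,23.5)"
```

```text
clock: 35.35
position: [0.4775, -0.0054, 0.0698]
ee_rot: [0.075, 0.997, 0.0, 0.0]
ft_force: [0.1, -0.5, -0.0]
grip_width: 0.296
grasp_force: 0.0
clock: 35.85
position: [0.4774, -0.0056, 0.0697]
ee_rot: [0.075, 0.997, 0.0, 0.0]
ft_force: [-2.3, -0.9, 6.0]
grip_width: 0.095
grasp_force: 41.8
pos [477.4  -5.6  69.7] yaw 81.4 tilt [ 0.001  0.    -1.   ] slide [0.9 0.  2.7] twist 57.9 q7 1.4 F [-2.3 -0.9  6. ] w 0.095 g 41.8 t 35.8
```

```bash
python3 -m creep '{"slide":[[0,0,0],[0,0,0],[0,0,0],[0,0,0],[0,0,0],[0,0,0],[0,0,0],[0,0,0]],"twist":[9.7,9.7,9.7,9.6,9.6,9.6,0,0]}';  python3 -c "
from h import *
plan(476.5,-5.4,67,23.5); print(manip.get_obs()['torque'])"; python3 -m creep '{"slide":[[0,0,0],[0,0,0],[0,0,-0.01],[0,0,-0.03],[0,0,-0.03],[0,0,0]],"twist":[0,0,0,0,0,0]}' 30;  python3 -c "
from h import *
plan(483.3,54.2,140,83.2)"
```

```text
clock: 36.85
position: [0.4764, -0.007, 0.0697]
ee_rot: [0.549, 0.836, -0.001, -0.0]
ft_force: [-7.2, -5.8, 13.0]
grip_width: 0.093
grasp_force: 42.7
pos [476.4  -7.   69.7] yaw 23.5 tilt [-0.002 -0.001 -1.   ] slide [1.4 0.7 2.7] twist -0.0 q7 0.41 F [-7.2 -5.8 13. ] w 0.093 g 42.7 t 36.8
[-1.35974271  1.75333446  0.03218354]
clock: 37.6
position: [0.4787, -0.0052, 0.1419]
ee_rot: [0.548, 0.836, 0.002, 0.002]
ft_force: [0.7, 0.4, 0.0]
grip_width: 0.305
grasp_force: 0.0
pos [478.7  -5.2 141.9] yaw 23.5 tilt [ 0.005  0.001 -1.   ] slide [52.7 27.9  2. ] twist -59.7 q7 0.36 F [0.7 0.4 0. ] w 0.305 g 0.0 t 37.6
```

```bash
python3 -m creep '{"slide":[[0.026,0.014,0],[0.026,0.013,0],[0,0,0],[0,0,0],[0,0,0],[0,0,0],[0,0,0],[0,0,0]],"twist":[0,0,-10,-10,-10,-10,-10,-9.7]}';  python3 -m creep '{"slide":[[0,0,0.01],[0,0,0.015],[0,0,0],[0,0,0]],"twist":[0,0,0,0]}';python3 -c "
from h import *
plan(483.3,54.2,68,83.2)"
```

```text
clock: 38.6
position: [0.4808, 0.053, 0.1389]
ee_rot: [0.056, 0.998, -0.0, -0.0]
ft_force: [-0.7, -1.2, -0.3]
grip_width: 0.299
grasp_force: 0.0
clock: 39.1
position: [0.4811, 0.0529, 0.1141]
ee_rot: [0.06, 0.998, -0.0, -0.0]
ft_force: [-0.4, -0.2, 0.1]
grip_width: 0.302
grasp_force: 0.0
pos [481.1  52.9 114.1] yaw 83.2 tilt [-0. -0. -1.] slide [-2.1  1.5 46.1] twist -0.0 q7 1.29 F [-0.4 -0.2  0.1] w 0.302 g 0.0 t 39.1
```

```bash
python3 -m creep '{"slide":[[-0.0015,0.001,0.02],[0,0,0.018],[0,0,0.006],[0,0,0.002],[0,0,0],[0,0,0]],"twist":[0,0,0,0,0,0]}';  python3 -m creep '{"slide":[[0,0,0],[0,0,0],[0,0,0],[0,0,0]],"twist":[0,0,0,0]}' 0 40;python3 -c "
from h import *
plan(483.3,54.2,67,23.5)"
```

```text
clock: 39.85
position: [0.4831, 0.0539, 0.0688]
ee_rot: [0.059, 0.998, 0.0, 0.0]
ft_force: [-0.7, 0.3, -0.5]
grip_width: 0.3
grasp_force: 0.0
clock: 40.35
position: [0.483, 0.054, 0.0688]
ee_rot: [0.059, 0.998, 0.0, 0.0]
ft_force: [-0.9, 1.2, 6.5]
grip_width: 0.096
grasp_force: 42.0
pos [483.   54.   68.8] yaw 83.2 tilt [ 0.001  0.001 -1.   ] slide [-0.3  0.2  1.8] twist 59.7 q7 1.32 F [-0.9  1.2  6.5] w 0.096 g 42.0 t 40.4
```

```bash
python3 -m creep '{"slide":[[0,0,0],[0,0,0],[0,0,0],[0,0,0],[0,0,0],[0,0,0],[0,0,0],[0,0,0]],"twist":[10,10,10,10,10,9.7,0,0]}';  python3 -c "
from h import *
plan(483.3,54.2,67,23.5); print(manip.get_obs()['torque'])"; python3 -m creep '{"slide":[[0,0,0],[0,0,0],[0,0,-0.01],[0,0,-0.03],[0,0,-0.03],[0,0,0]],"twist":[0,0,0,0,0,0]}' 30;  python3 -c "
from h import *
plan(565.9,-15.6,140,81.2)"
```

```text
clock: 41.35
position: [0.4827, 0.0537, 0.0687]
ee_rot: [0.548, 0.836, 0.0, -0.0]
ft_force: [-3.8, -1.6, 8.4]
grip_width: 0.092
grasp_force: 42.3
pos [482.7  53.7  68.7] yaw 23.5 tilt [-0.  0. -1.] slide [0.2 0.7 1.7] twist 0.0 q7 0.3 F [-3.8 -1.6  8.4] w 0.092 g 42.3 t 41.4
[-0.17074052  0.85316201 -0.08496731]
clock: 42.1
position: [0.4843, 0.0541, 0.1409]
ee_rot: [0.548, 0.836, 0.002, 0.001]
ft_force: [-0.5, -0.0, -0.7]
grip_width: 0.302
grasp_force: 0.0
pos [484.3  54.1 140.9] yaw 23.5 tilt [ 0.004  0.002 -1.   ] slide [-96.5  47.    1.1] twist -57.7 q7 0.25 F [-0.5 -0.  -0.7] w 0.302 g 0.0 t 42.1
```

```bash
python3 -m creep '{"slide":[[-0.048,0.0235,0],[-0.048,0.0235,0],[0,0,0],[0,0,0],[0,0,0],[0,0,0],[0,0,0],[0,0,0]],"twist":[0,0,-10,-10,-10,-10,-10,-7.7]}';  python3 -m creep '{"slide":[[0,0,0.01],[0,0,0.015],[0,0,0],[0,0,0]],"twist":[0,0,0,0]}';python3 -c "
from h import *
plan(565.9,-15.6,68,81.2)"
```

```text
clock: 43.1
position: [0.5638, -0.0155, 0.1378]
ee_rot: [0.074, 0.997, -0.0, -0.0]
ft_force: [0.1, -1.1, -0.6]
grip_width: 0.304
grasp_force: 0.0
clock: 43.6
position: [0.5641, -0.0155, 0.1131]
ee_rot: [0.077, 0.997, -0.0, -0.0]
ft_force: [0.8, 0.9, -0.2]
grip_width: 0.298
grasp_force: 0.0
pos [564.1 -15.5 113.1] yaw 81.2 tilt [-0. -0. -1.] slide [-1.8  0.2 45.1] twist -0.0 q7 1.47 F [ 0.8  0.9 -0.2] w 0.298 g 0.0 t 43.6
```

```bash
python3 -m creep '{"slide":[[-0.001,0,0.02],[0,0,0.017],[0,0,0.006],[0,0,0.002],[0,0,0],[0,0,0]],"twist":[0,0,0,0,0,0]}';  python3 -m creep '{"slide":[[0,0,0],[0,0,0],[0,0,0],[0,0,0]],"twist":[0,0,0,0]}' 0 40; python3 -m creep '{"slide":[[0,0,0],[0,0,0],[0,0,0],[0,0,0],[0,0,0],[0,0,0],[0,0,0],[0,0,0]],"twist":[9.7,9.6,9.6,9.6,9.6,9.6,0,0]}';  python3 -c "
from h import *
plan(565.9,-15.6,67,23.5); print(manip.get_obs()['torque'])"; python3 -m creep '{"slide":[[0,0,0],[0,0,0],[0,0,-0.01],[0,0,-0.03],[0,0,-0.03],[0,0,0]],"twist":[0,0,0,0,0,0]}' 30
```

```text
clock: 44.35
position: [0.5655, -0.0156, 0.0688]
ee_rot: [0.076, 0.997, 0.0, 0.0]
ft_force: [-0.0, 0.6, 0.6]
grip_width: 0.305
grasp_force: 0.0
clock: 44.85
position: [0.5654, -0.0157, 0.0687]
ee_rot: [0.076, 0.997, 0.0, 0.0]
ft_force: [-1.4, -1.0, 5.2]
grip_width: 0.092
grasp_force: 42.0
clock: 45.85
position: [0.5652, -0.016, 0.0687]
ee_rot: [0.548, 0.836, -0.0, 0.0]
ft_force: [-2.2, -2.1, 6.9]
grip_width: 0.093
grasp_force: 42.2
pos [565.2 -16.   68.7] yaw 23.5 tilt [ 0. -0. -1.] slide [0.1 0.7 1.7] twist 0.0 q7 0.55 F [-2.2 -2.1  6.9] w 0.093 g 42.2 t 45.8
[-0.37344745  0.60744373 -0.08745695]
clock: 46.6
position: [0.5667, -0.0156, 0.1411]
ee_rot: [0.548, 0.836, 0.002, 0.002]
ft_force: [-0.4, -0.2, -0.6]
grip_width: 0.297
grasp_force: 0.0
```

```bash
python3 -m creep '{"slide":[[-0.02,-0.012,-0.04],[-0.021,-0.012,-0.04],[0,0,-0.04],[0,0,0],[0,0,0]],"twist":[0,0,0,0,0]}'
python3 - <<'E'
from h import *
im,d,P=snap('wrist','w10.png')
u,v=proj(P,[[.5246,.0193,.06]])[0].astype(int); print(u,v); y0=max(0,v-100); print(u-120,y0)
cv2.imwrite('pics/w10c.png',cv2.resize(im[y0:v+100,u-120:u+120],None,fx=3,fy=3))
plan(572.7,44,140,23.5)
E
```

```text
clock: 47.22
position: [0.5592, -0.0624, 0.2573]
ee_rot: [0.548, 0.837, -0.0, -0.001]
ft_force: [0.4, 0.3, -0.4]
grip_width: 0.302
grasp_force: 0.0
326 71
206 0
pos [559.  -62.4 256.9] yaw 23.6 tilt [-0.002  0.    -1.   ] slide [ 91.9  55.3 116.9] twist 0.1 q7 0.54 F [ 0.1 -0.5 -0.7] w 0.302 g 0.0 t 47.3
```

View pics/w10c.png

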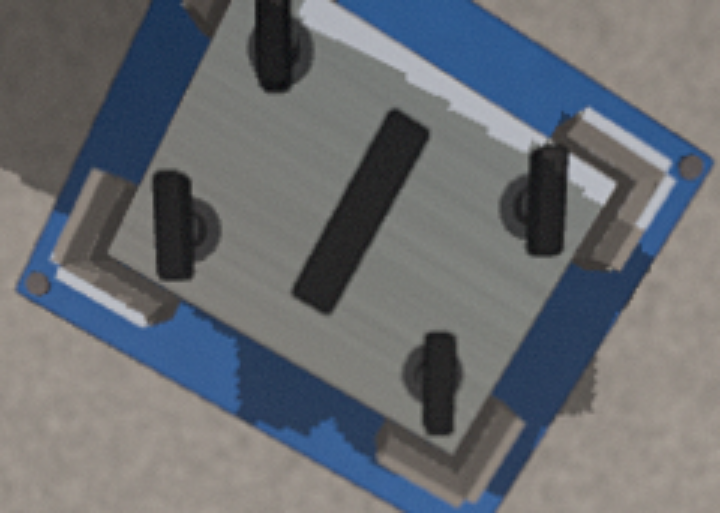

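All four bars stand parallel at about half travel, at crop pixels (272,45), (172,225), (547,200) and (440,383). The cover is still square. Second pass.

```bash
python3 -m creep '{"slide":[[0.031,0.019,0.02],[0.031,0.018,0.03],[0.03,0.018,0.03],[0,0,0.035],[0,0,0.02],[0,0,0],[0,0,0]],"twist":[0,0,0,0,0,0,0]}';python3 -c "
from h import *
plan(572.7,44,68,23.5)"
```

```text
clock: 48.15
position: [0.5733, 0.0435, 0.1236]
ee_rot: [0.548, 0.836, -0.0, 0.0]
ft_force: [0.0, 0.1, -0.2]
grip_width: 0.298
grasp_force: 0.0
pos [573.3  43.5 123.6] yaw 23.5 tilt [ 0. -0. -1.] slide [ 0.8 -0.4 55.6] twist 0.0 q7 0.41 F [ 0.   0.1 -0.2] w 0.298 g 0.0 t 48.2
```

```bash
python3 -m creep '{"slide":[[0.0005,0,0.025],[0,0,0.02],[0,0,0.007],[0,0,0.003],[0,0,0],[0,0,0]],"twist":[0,0,0,0,0,0]}';  python3 -m creep '{"slide":[[0,0,0],[0,0,0],[0,0,0],[0,0,0]],"twist":[0,0,0,0]}' 0 50; python3 -m creep '{"slide":[[0,0,0],[0,0,0],[0,0,0],[0,0,0],[0,0,0],[0,0,0],[0,0,0],[0,0,0]],"twist":[10,10,10,10,10,8,0,0]}';  python3 -c "
from h import *
plan(572.7,44,67,-36.8); print(manip.get_obs()['torque'])"; python3 -m creep '{"slide":[[0,0,0],[0,0,0],[0,0,0]],"twist":[3,3,0]}';  python3 -c "
from h import *
plan(572.7,44,67,-36.8); print(manip.get_obs()['torque'])"
```

```text
clock: 48.9
position: [0.5735, 0.0441, 0.069]
ee_rot: [0.548, 0.836, 0.0, 0.0]
ft_force: [-0.4, 0.1, 0.6]
grip_width: 0.299
grasp_force: 0.0
clock: 49.4
position: [0.5728, 0.0438, 0.0689]
ee_rot: [0.548, 0.836, 0.0, -0.0]
ft_force: [-3.7, 0.1, 5.1]
grip_width: 0.087
grasp_force: 49.6
clock: 50.4
position: [0.5724, 0.0438, 0.0689]
ee_rot: [0.885, 0.466, -0.001, -0.001]
ft_force: [-6.0, -0.6, 9.5]
grip_width: 0.086
grasp_force: 50.0
pos [572.4  43.8  68.9] yaw -34.5 tilt [-0.001  0.    -1.   ] slide [0.3 0.1 1.9] twist 2.3 q7 -0.48 F [-6.  -0.6  9.5] w 0.086 g 50.0 t 50.4
[-0.15883286  1.3923479  -0.01781514]
clock: 50.78
position: [0.5728, 0.0437, 0.0689]
ee_rot: [0.908, 0.419, -0.0, 0.0]
ft_force: [-4.3, -1.4, 7.8]
grip_width: 0.088
grasp_force: 52.8
pos [572.8  43.7  68.9] yaw -40.4 tilt [-0.001 -0.    -1.   ] slide [ 0.2 -0.3  1.9] twist -3.6 q7 -0.58 F [-4.3 -1.4  7.8] w 0.088 g 52.8 t 50.8
[-0.4516784   1.01537446  0.81234116]
```

Stop felt (moment −0.02 → 0.81 N m). On to screw 3.

```bash
python3 -m creep '{"slide":[[0,0,0],[0,0,0],[0,0,-0.01],[0,0,-0.03],[0,0,-0.03],[0,0,0],[0,0,0],[0,0,0]],"twist":[0,0,0,0,0,-10,-10,-10]}' 30; python3 -m creep '{"slide":[[0,0,0],[0,0,0],[0,0,0],[0,0,0],[0,0,0]],"twist":[-10,-10,-10,-4,0]}';  python3 -c "
from h import *
plan(476.5,-5.4,120,23.5)"
```

```text
clock: 51.78
position: [0.5732, 0.0439, 0.1391]
ee_rot: [0.767, 0.642, 0.0, 0.0]
ft_force: [-0.5, 0.3, -0.5]
grip_width: 0.3
grasp_force: 0.0
clock: 52.4
position: [0.5732, 0.0438, 0.1389]
ee_rot: [0.548, 0.836, 0.0, 0.0]
ft_force: [-0.1, 0.9, -0.4]
grip_width: 0.299
grasp_force: 0.0
pos [573.2  43.8 138.9] yaw 23.5 tilt [ 0.001  0.    -1.   ] slide [  -6.6 -108.3   18.8] twist -0.0 q7 0.41 F [-0.1  0.9 -0.4] w 0.299 g 0.0 t 52.4
```

```bash
python3 -m creep '{"slide":[[-0.003,-0.036,0],[-0.003,-0.036,0],[0,-0.036,0.01],[0,0,0.01],[0,0,0],[0,0,0]],"twist":[0,0,0,0,0,0]}';python3 -c "
from h import *
plan(476.5,-5.4,68,23.5)"
```

```text
clock: 53.15
position: [0.4773, -0.0043, 0.1187]
ee_rot: [0.548, 0.836, 0.0, 0.0]
ft_force: [-0.1, 0.4, -0.7]
grip_width: 0.304
grasp_force: 0.0
pos [477.3  -4.3 118.7] yaw 23.5 tilt [ 0.001 -0.    -1.   ] slide [-0.7 -1.2 50.7] twist 0.0 q7 0.39 F [-0.1  0.4 -0.7] w 0.304 g 0.0 t 53.2
```

```bash
python3 -m creep '{"slide":[[-0.0005,-0.001,0.02],[0,0,0.02],[0,0,0.007],[0,0,0.003],[0,0,0],[0,0,0]],"twist":[0,0,0,0,0,0]}';  python3 -m creep '{"slide":[[0,0,0],[0,0,0],[0,0,0],[0,0,0]],"twist":[0,0,0,0]}' 0 50; python3 -m creep '{"slide":[[0,0,0],[0,0,0],[0,0,0],[0,0,0],[0,0,0],[0,0,0],[0,0,0],[0,0,0]],"twist":[10,10,10,10,10,8,0,0]}';  python3 -c "
from h import *
print(manip.get_obs()['torque'])"; python3 -m creep '{"slide":[[0,0,0],[0,0,0],[0,0,0]],"twist":[3,3,0]}';  python3 -c "
from h import *
plan(476.5,-5.4,67,-36.8); print(manip.get_obs()['torque'])"
```

```text
clock: 53.9
position: [0.4761, -0.0054, 0.0688]
ee_rot: [0.548, 0.836, 0.0, 0.0]
ft_force: [0.6, -0.1, 0.3]
grip_width: 0.299
grasp_force: 0.0
clock: 54.4
position: [0.4762, -0.0054, 0.0688]
ee_rot: [0.548, 0.836, 0.0, 0.0]
ft_force: [-0.9, 0.3, 6.1]
grip_width: 0.089
grasp_force: 50.8
clock: 55.4
position: [0.4753, -0.0053, 0.0688]
ee_rot: [0.885, 0.466, -0.0, -0.001]
ft_force: [-5.6, -0.0, 11.7]
grip_width: 0.093
grasp_force: 51.8
[ 0.17161658  1.38397317 -0.03709473]
clock: 55.78
position: [0.4754, -0.0051, 0.0688]
ee_rot: [0.908, 0.419, -0.0, -0.0]
ft_force: [-6.1, 0.4, 11.7]
grip_width: 0.088
grasp_force: 53.4
pos [475.4  -5.1  68.8] yaw -40.4 tilt [-0.001  0.001 -1.   ] slide [0.5 1.  1.8] twist -3.6 q7 -0.62 F [-6.1  0.4 11.7] w 0.088 g 53.4 t 55.8
[0.16347301 1.29250927 0.7745227 ]
```

Screw 3 is at its stop. Next screw 2.

```bash
python3 -m creep '{"slide":[[0,0,0],[0,0,0],[0,0,-0.01],[0,0,-0.03],[0,0,-0.03],[0,0,0],[0,0,0],[0,0,0]],"twist":[0,0,0,0,0,-10,-10,-10]}' 30; python3 -m creep '{"slide":[[0,0,0],[0,0,0],[0,0,0],[0,0,0],[0.026,0.014,0],[0.026,0.013,0.02],[0,0,0],[0,0,0]],"twist":[-10,-10,-10,-4,0,0,0,0]}';  python3 -c "
from h import *
plan(483.3,54.2,68,23.5)"
```

```text
clock: 56.78
position: [0.4759, -0.0056, 0.139]
ee_rot: [0.767, 0.642, 0.0, 0.0]
ft_force: [-0.1, 0.3, 0.1]
grip_width: 0.299
grasp_force: 0.0
clock: 57.78
position: [0.4799, 0.0523, 0.1188]
ee_rot: [0.548, 0.836, 0.0, 0.0]
ft_force: [-0.4, 0.2, 0.7]
grip_width: 0.301
grasp_force: 0.0
pos [479.9  52.3 118.8] yaw 23.5 tilt [ 0. -0. -1.] slide [ 0.4  3.9 50.8] twist 0.0 q7 0.3 F [-0.4  0.2  0.7] w 0.301 g 0.0 t 57.8
```

```bash
python3 -m creep '{"slide":[[0.0005,0.0035,0.02],[0,0,0.02],[0,0,0.007],[0,0,0.003],[0,0,0],[0,0,0]],"twist":[0,0,0,0,0,0]}';  python3 -m creep '{"slide":[[0,0,0],[0,0,0],[0,0,0],[0,0,0]],"twist":[0,0,0,0]}' 0 50; python3 -m creep '{"slide":[[0,0,0],[0,0,0],[0,0,0],[0,0,0],[0,0,0],[0,0,0],[0,0,0],[0,0,0]],"twist":[10,10,10,10,10,8,0,0]}';  python3 -c "
from h import *
print(manip.get_obs()['torque'])"; python3 -m creep '{"slide":[[0,0,0],[0,0,0],[0,0,0]],"twist":[3,3,0]}';  python3 -c "
from h import *
plan(483.3,54.2,67,-36.8); print(manip.get_obs()['torque'])"
```

```text
clock: 58.52
position: [0.4831, 0.0549, 0.0689]
ee_rot: [0.548, 0.836, 0.0, 0.0]
ft_force: [0.0, 1.1, 0.5]
grip_width: 0.299
grasp_force: 0.0
clock: 59.02
position: [0.483, 0.0549, 0.0688]
ee_rot: [0.548, 0.836, 0.0, 0.0]
ft_force: [-1.5, 0.5, 5.4]
grip_width: 0.092
grasp_force: 50.1
clock: 60.02
position: [0.4831, 0.0549, 0.0688]
ee_rot: [0.885, 0.466, 0.0, -0.0]
ft_force: [-1.5, -1.0, 5.0]
grip_width: 0.087
grasp_force: 50.2
[-0.104784    0.20500602 -0.10911372]
clock: 60.4
position: [0.4833, 0.0551, 0.0688]
ee_rot: [0.908, 0.42, 0.001, 0.0]
ft_force: [0.3, 0.0, 5.7]
grip_width: 0.083
grasp_force: 50.5
pos [483.3  55.1  68.8] yaw -40.4 tilt [ 0.001  0.    -1.   ] slide [-0.7  0.6  1.8] twist -3.6 q7 -0.7 F [0.3 0.  5.7] w 0.083 g 50.5 t 60.4
[ 0.01431314 -0.11638578  0.51072483]
```

```bash
python3 -m creep '{"slide":[[0,0,0],[0,0,0]],"twist":[2,0]}';  python3 -c "
from h import *
print(manip.get_obs()['torque'])";python3 -m creep '{"slide":[[0,0,0],[0,0,0],[0,0,-0.01],[0,0,-0.03],[0,0,-0.03],[0,0,0],[0,0,0],[0,0,0]],"twist":[0,0,0,0,0,-10,-10,-10]}' 30; python3 -m creep '{"slide":[[0,0,0],[0,0,0],[0,0,0],[0,0,0],[-0.048,0.0235,0],[-0.048,0.0235,0.02],[0,0,0],[0,0,0]],"twist":[-10,-10,-10,-6,0,0,0,0]}';  python3 -c "
from h import *
plan(565.9,-15.6,68,23.5)"
```

```text
clock: 60.65
position: [0.4834, 0.055, 0.0688]
ee_rot: [0.915, 0.404, 0.001, 0.0]
ft_force: [2.0, -0.8, 5.0]
grip_width: 0.09
grasp_force: 54.6
[-0.04957797 -0.2104748   0.8773299 ]
clock: 61.65
position: [0.4827, 0.0547, 0.1389]
ee_rot: [0.778, 0.628, 0.0, -0.0]
ft_force: [-0.1, 0.4, 0.1]
grip_width: 0.303
grasp_force: 0.0
clock: 62.65
position: [0.5638, -0.0145, 0.1185]
ee_rot: [0.548, 0.836, -0.0, -0.0]
ft_force: [-0.4, -0.3, 0.1]
grip_width: 0.298
grasp_force: 0.0
pos [563.8 -14.5 118.5] yaw 23.5 tilt [-0.001 -0.    -1.   ] slide [-1.8  1.5 50.5] twist 0.0 q7 0.61 F [-0.4 -0.3  0.1] w 0.298 g 0.0 t 62.6
```

```bash
python3 -m creep '{"slide":[[-0.0015,0.001,0.02],[0,0,0.02],[0,0,0.007],[0,0,0.003],[0,0,0],[0,0,0]],"twist":[0,0,0,0,0,0]}';  python3 -m creep '{"slide":[[0,0,0],[0,0,0],[0,0,0],[0,0,0]],"twist":[0,0,0,0]}' 0 50; python3 -m creep '{"slide":[[0,0,0],[0,0,0],[0,0,0],[0,0,0],[0,0,0],[0,0,0],[0,0,0],[0,0,0]],"twist":[10,10,10,10,10,8,0,0]}';  python3 -c "
from h import *
print(manip.get_obs()['torque'])"; python3 -m creep '{"slide":[[0,0,0],[0,0,0],[0,0,0]],"twist":[3.5,3.5,0]}';  python3 -c "
from h import *
plan(565.9,-15.6,67,-36.8); print(manip.get_obs()['torque'])"
```

```text
clock: 63.4
position: [0.5659, -0.0154, 0.0687]
ee_rot: [0.548, 0.836, 0.0, 0.0]
ft_force: [0.2, 0.1, 0.4]
grip_width: 0.298
grasp_force: 0.0
clock: 63.9
position: [0.5654, -0.0156, 0.0687]
ee_rot: [0.548, 0.836, 0.0, -0.0]
ft_force: [-3.6, 0.2, 4.8]
grip_width: 0.089
grasp_force: 49.9
clock: 64.9
position: [0.5664, -0.0156, 0.0688]
ee_rot: [0.884, 0.467, 0.001, 0.0]
ft_force: [3.4, -1.5, 2.5]
grip_width: 0.088
grasp_force: 49.5
[-0.42292869 -0.79111902 -0.0391787 ]
clock: 65.28
position: [0.5659, -0.0159, 0.0688]
ee_rot: [0.911, 0.412, 0.0, 0.0]
ft_force: [1.0, -3.2, 5.1]
grip_width: 0.088
grasp_force: 53.3
pos [565.9 -15.9  68.8] yaw -41.3 tilt [ 0.    -0.001 -1.   ] slide [ 0.2 -0.2  1.8] twist -4.5 q7 -0.34 F [ 1.  -3.2  5.1] w 0.088 g 53.3 t 65.3
[-0.61932346 -0.02565194  0.78344684]
```

```bash
python3 -m creep '{"slide":[[0,0,0],[0,0,0],[0,0,-0.01],[0,0,-0.03],[0,0,-0.03],[-0.03,-0.018,-0.04],[-0.03,-0.018,-0.04],[-0.03,-0.018,-0.04]],"twist":[0,0,0,0,0,0,0,0]}' 30; python3 -m creep '{"slide":[[0,0,0],[0,0,0]],"twist":[0,0]}'
python3 - <<'E'
from h import *
im,d,P=snap('wrist','w11.png'); g=cv2.cvtColor(im,cv2.COLOR_BGR2GRAY)
M=(g<62).astype(np.uint8)*255; M[215:]=0
for c in cv2.findContours(M,cv2.RETR_EXTERNAL,cv2.CHAIN_APPROX_NONE)[0]:
    if cv2.contourArea(c)<120: continue
    for z in(.078,):
        (x,y),(w,h),a=cv2.minAreaRect((onz(P,c.reshape(-1,2),z)[:,:2]*1000).astype(np.float32))
        if w<h:w,h,a=h,w,a+90
        print(np.round([x,y,w,h,(a+90)%180-90],1))
print('corners of cover expected', proj(P,[[.5246,.0193,.044]]))
im,d,P=snap('top'); M=masks(im); print('cover',rect(M['white'],P,.044,100,(524,20))[:2])
C=cloud(P,d);  R=Ro.from_euler('z',-6.5,degrees=True).as_matrix()
L=(C-[.5246,.0193,0])@R; z=C[...,2]
for sx in(-1,1):
    m=(abs(L[...,0]-sx*.028)<.012)&(abs(L[...,1])<.03); print('plate z',sx,np.median(z[m]),m.sum())
for sy in(-1,1):
    m=(abs(L[...,1]-sy*.018)<.01)&(abs(abs(L[...,0])-.022)<.01); print('plate z y',sy,np.median(z[m]),m.sum())
E
```

```text
clock: 66.28
position: [0.4819, -0.0355, 0.2349]
ee_rot: [0.911, 0.413, -0.006, -0.006]
ft_force: [-0.0, 1.3, -0.1]
grip_width: 0.3
grasp_force: 0.0
clock: 66.53
position: [0.4827, -0.0333, 0.234]
ee_rot: [0.91, 0.414, -0.005, -0.006]
ft_force: [-0.7, 1.1, 0.0]
grip_width: 0.302
grasp_force: 0.0
[ 639.6 -202.9   26.1    7.5    7.2]
[478.3  -5.8  31.   16.   47.4]
[459.1  27.9  82.6  18.3  83.6]
[562.5 -15.4  29.   14.4  49.7]
[487.6  52.3  29.2  17.5  51.6]
[525.2  19.2  57.9  13.3  81.7]
[521.5  69.4  46.1   7.4  -7.9]
[572.2  42.9  30.   11.6  50.3]
[ 721.6 -122.   128.6   49.2  -89.2]
[700.6 -42.4  12.9   9.2  81.6]
corners of cover expected [[324.85900638  95.86921899]]
cover [[ 568.1   29.1   71.6   50.4   88.7]
 [ 513.9 -117.   179.8  136.8  -88.1]]
plate z -1 0.6131203443013581 375
plate z 1 0.045512390032219074 138
plate z y -1 0.6230428523790468 200
plate z y 1 0.045667764242255604 83
```

```bash
python3 - <<'E'
from h import *
im=cv2.imread('pics/w11.png'); P=manip.camera_params('wrist'); g=cv2.cvtColor(im,cv2.COLOR_BGR2GRAY)
big=cv2.resize(g,None,fx=4,fy=4,interpolation=cv2.INTER_CUBIC)
for l in cv2.createLineSegmentDetector().detect(big)[0].reshape(-1,2,2):
    if l[:,1].max()>215*4: continue
    p=onz(P,(l+.5)/4-.5,.078)[:,:2]*1000; e=p[1]-p[0]; L=np.hypot(*e); a=(np.degrees(np.arctan2(e[1],e[0]))+90)%180-90
    for n,c in ((1,(572.7,44)),(2,(483.3,54.2)),(3,(476.5,-5.4)),(4,(565.9,-15.6)),('rib',(524.6,19.3))):
        if np.hypot(*(p.mean(0)-c))<15 and L>18: print(n,np.round(p.mean(0),1),round(L,1),round(a,1))
E
```

```text
4 [568.6 -20.8] 28.0 51.7
1 [580.3  42.7] 18.1 52.3
2 [480.9  57. ] 28.1 51.4
rib [518.   18.5] 56.2 81.9
rib [531.6  17.2] 55.9 81.8
```

```bash
python3 - <<'E'
from h import *
im,d,P=snap('wrist','w12.png'); g=cv2.cvtColor(im,cv2.COLOR_BGR2GRAY)
M=masks(im); print('blue',rect(M['blue'],P,.012,500))
big=cv2.resize(g,None,fx=4,fy=4,interpolation=cv2.INTER_CUBIC)
for l in cv2.createLineSegmentDetector().detect(big)[0].reshape(-1,2,2):
    if l[:,1].max()>260*4: continue
    for z in(.044,.012,.078):
        p=onz(P,(l+.5)/4-.5,z)[:,:2]*1000; e=p[1]-p[0]; L=np.hypot(*e); a=(np.degrees(np.arctan2(e[1],e[0]))+90)%180-90
        r=np.hypot(*(p.mean(0)-(524.6,19.3))); r3=np.hypot(*(p.mean(0)-(476.5,-5.4)))
        if (z!=.078 and L>40 and r<110) or (z==.078 and r3<14 and L>8): print(z,np.round(p.mean(0),1),round(L,1),round(a,1))
E
```

```text
blue [[ 598.4 -341.5  185.7  165.3    7.7]
 [ 522.9    0.   187.5  120.9   -6.5]
 [ 501.4   24.8  150.4  139.7   83.6]]
0.044 [590.  18.] 82.6 81.9
0.012 [595.3  17.6] 90.6 81.9
0.078 [478.1   6.1] 12.0 39.2
0.044 [516.2  18.4] 60.0 81.9
0.012 [514.4  18.1] 65.8 81.9
0.078 [468.3  -6.8] 13.6 52.0
0.044 [460.5  25.6] 93.2 81.8
0.012 [453.3  25.9] 102.2 81.8
0.044 [531.5  17.6] 63.1 81.9
0.012 [531.2  17.2] 69.2 81.9
0.078 [474.9 -14.2] 11.2 45.7
0.044 [610.   -0.8] 74.2 83.5
0.012 [617.2  -3. ] 81.4 83.5
0.044 [492.6  95.5] 46.6 -6.4
0.012 [488.5 102.6] 51.1 -6.4
0.044 [516.2  70.5] 59.5 -8.1
0.012 [514.3  75.1] 65.2 -8.1
0.044 [501.1 -51.5] 138.8 -6.5
0.012 [497.8 -58.7] 152.2 -6.5
0.044 [502.5 -27.7] 75.7 -8.2
0.012 [499.4 -32.6] 83.0 -8.2
```

All four screws are home (bars at 51.5 to 52°, as expected), but the cover has turned 1.7° in the pocket clearance. I'll square it by gripping its rib at the jig's angle.

```bash
python3 -m creep '{"slide":[[0,0,0],[0,0,0],[0,0,0],[0,0,0],[0,0,0],[0,0,0]],"twist":[-10,-10,-10,-4.5,0,0]}' 41 30; python3 -c "
from h import *
plan(525,19.5,130,-6.5)"
```

```text
clock: 67.42
position: [0.4826, -0.0343, 0.234]
ee_rot: [0.748, 0.664, -0.004, -0.007]
ft_force: [0.3, 0.4, 0.1]
grip_width: 0.411
grasp_force: 0.0
pos [482.6 -34.3 234. ] yaw -6.8 tilt [-0.016  0.004 -1.   ] slide [ 58.2  37.5 103.5] twist -0.3 q7 -0.15 F [0.3 0.4 0.1] w 0.411 g 0.0 t 67.4
```

```bash
python3 -m creep '{"slide":[[0.02,0.013,0.02],[0.02,0.012,0.03],[0.018,0.012,0.03],[0,0,0.023],[0,0,0],[0,0,0]],"twist":[-0.3,0,0,0,0,0]}'; python3 -c "
from h import *
plan(525,19.5,54,-6.5)"
```

```text
clock: 68.18
position: [0.5247, 0.0195, 0.1318]
ee_rot: [0.745, 0.666, -0.003, -0.007]
ft_force: [0.4, -0.3, -0.1]
grip_width: 0.411
grasp_force: 0.0
pos [524.7  19.5 131.8] yaw -6.4 tilt [-0.014  0.006 -1.   ] slide [-0.3  1.4 77.8] twist 0.1 q7 0.1 F [ 0.4 -0.3 -0.1] w 0.411 g 0.0 t 68.2
```

```bash
python3 -m creep '{"slide":[[0,0.0015,0.02],[0,0,0.025],[0,0,0.02],[0,0,0.008],[0,0,0],[0,0,0]],"twist":[0,0,0,0,0,0]}'; python3 -m creep '{"slide":[[0,0,0],[0,0,0],[0,0,0],[0,0,0],[0,0,0]],"twist":[0,0,0,0,0]}' 0 25;  python3 -c "
from h import *
plan(525,19.5,54,-6.4); print(manip.get_obs()['torque'])"
```

```text
clock: 68.92
position: [0.5253, 0.0202, 0.0586]
ee_rot: [0.745, 0.667, -0.003, -0.007]
ft_force: [-0.6, 0.9, -0.1]
grip_width: 0.411
grasp_force: 0.0
clock: 69.55
position: [0.525, 0.0203, 0.0586]
ee_rot: [0.745, 0.667, -0.003, -0.007]
ft_force: [-2.5, 0.8, 5.6]
grip_width: 0.163
grasp_force: 24.6
pos [525.   20.3  58.6] yaw -6.4 tilt [-0.014  0.007 -1.   ] slide [-0.9  0.2  4.6] twist 0.0 q7 0.18 F [-2.5  0.8  5.6] w 0.163 g 24.6 t 69.6
[ 0.11631337  0.49936781 -0.28260247]
```

```bash
python3 -m creep '{"slide":[[0,0,0],[0,0,0],[0,0,0],[0,0,0]],"twist":[0,0,0,0]}' 0 70;  python3 -c "
from h import *
plan(525,19.5,54,-6.4); print(manip.get_obs()['torque'])"; python3 -m creep '{"slide":[[0,0,0],[0,0,0],[0,0,0],[0,0,-0.01],[0,0,-0.03],[0,0,-0.05],[0,0,0]],"twist":[0,0,0,0,0,0,0]}' 41;  python3 -m creep '{"slide":[[-0.025,0,-0.04],[-0.03,0,-0.02],[-0.025,0,0],[0,0,0],[0,0,0],[0,0,0]],"twist":[0,0,0,0,0,0]}'
cat > chk.py <<'E'
from h import *
im,d,P=snap('wrist','w13.png'); g=cv2.cvtColor(im,cv2.COLOR_BGR2GRAY)
big=cv2.resize(g,None,fx=4,fy=4,interpolation=cv2.INTER_CUBIC)
plan(525,19.5,54,-6.4)
for l in cv2.createLineSegmentDetector().detect(big)[0].reshape(-1,2,2):
    if l[:,1].max()>215*4: continue
    z=.044
    p=onz(P,(l+.5)/4-.5,z)[:,:2]*1000; e=p[1]-p[0]; L=np.hypot(*e); a=(np.degrees(np.arctan2(e[1],e[0]))+90)%180-90
    if L>22 and np.hypot(*(p.mean(0)-(524.6,19.3)))<110: print(np.round(p.mean(0),1),round(L,1),round(a,1))
E
python3 chk.py
```

```text
clock: 70.05
position: [0.5252, 0.0203, 0.0587]
ee_rot: [0.745, 0.667, -0.003, -0.007]
ft_force: [-2.7, -0.3, 7.4]
grip_width: 0.142
grasp_force: 68.4
pos [525.2  20.3  58.7] yaw -6.4 tilt [-0.014  0.007 -1.   ] slide [-0.8  0.   4.7] twist 0.0 q7 0.18 F [-2.7 -0.3  7.4] w 0.142 g 68.4 t 70.0
[ 0.097792    0.52473552 -0.30321094]
clock: 70.92
position: [0.5281, 0.0194, 0.1515]
ee_rot: [0.745, 0.667, -0.001, -0.006]
ft_force: [-0.9, 0.6, -0.7]
grip_width: 0.412
grasp_force: 0.0
clock: 71.68
position: [0.5181, -0.0594, 0.2073]
ee_rot: [0.745, 0.667, -0.004, -0.007]
ft_force: [-0.9, -0.3, -0.3]
grip_width: 0.412
grasp_force: 0.0
pos [518.1 -59.5 207.3] yaw -6.3 tilt [-0.015  0.006 -1.   ] slide [ 78.6   0.6 153.7] twist 0.1 q7 0.17 F [-0.   0.4  0.6] w 0.409 g 0.0 t 71.7
[593.4  44. ] 32.1 82.7
[585.8  47.2] 22.5 52.9
[574.8 -23.7] 31.7 52.5
[536.2  67.8] 95.6 -7.0
[474.1  62.1] 29.9 52.4
[448.9  71.7] 31.8 83.3
[586.5 -11.8] 50.9 83.1
[470.4  85.9] 31.2 -6.9
[591.3  72.1] 31.0 -6.1
[609.3  53.2] 31.8 83.7
[517.4  20.5] 64.2 83.2
[460.7  23.1] 91.2 83.2
[605.1 -33. ] 57.8 83.4
[599.2 -34.8] 31.7 83.5
[605.5  54.1] 31.5 83.7
[532.4  18.7] 62.7 83.1
[612.8  34. ] 76.6 83.6
[433.6 -27.4] 32.8 83.8
[502.5 -51.9] 95.9 -6.1
[586.4  65.6] 26.1 -6.6
[437.8   9.8] 33.5 83.5
[474.2  78.3] 26.7 -6.4
[513.6 -29.5] 96.7 -7.0
[443.6 -45.4] 23.3 -6.4
[442.6 -17. ] 31.6 83.8
[574.8 -60.4] 50.6 -6.5
```

```bash
python3 - <<'E'
from h import *
im,d,P=snap('top'); M=masks(im)['white']
k,l,s,c=cv2.connectedComponentsWithStats(M)
print([(x[:4].tolist(),int(x[4])) for x in s[1:] if 250<x[4]<5000])
o=manip.hand_in(); print(o)
E
```

```text
[([335, 109, 33, 37], 445), ([471, 114, 38, 65], 858), ([183, 122, 53, 68], 1078), ([330, 153, 35, 30], 435), ([381, 181, 31, 20], 410), ([195, 238, 27, 43], 290), ([483, 254, 45, 73], 1051), ([187, 268, 47, 65], 802), ([356, 303, 21, 72], 400), ([384, 359, 17, 41], 322)]
the job is handed in; nothing more can be done
None
```

The job is handed in: backing tray, the one spacer frame I found on the bench, and the cover are stacked in the jig. All four screws were tightened crosswise in two passes to their stops. Tightening turned the cover 1.7°; I squared it back to about 0.4° of the jig before handing in.

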